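Tip the stone coaster off the draining board into the serving tray

ROBOT

A 6-joint arm with a two-finger parallel gripper is mounted at the origin on the work surface. World frame = base frame: x ahead of the robot, y to its left, z up, the work surface at z = 0. Lengths are in m, angles in rad, forces in N, time in s.
With the tool pointing down it reaches from about 0.375 to 0.9 m from the base axis. Payload 3.1 kg.
Tool frame: the origin (TCP) lies midway between the tips of the shut fingers; the grasp point (between the pads) lies grip_point_offset behind it (grip_point_offset is the distance from the TCP to the grasp point, in m); y points along the fingers, z is the direction in which the jaws open and shut, and the axes are right-handed (so a half turn about y gives the same grasp; the last joint's range is limited). The gripper opens to 87 mm and grips with 3 to 60 N. Pads are 19 mm wide; open, the fingers measure 117 mm over their backs; the gripper's body (75 mm by 190 mm) begins 51 mm behind the grasp point.
Start: joints at [1.012, 0.527, 1.433, -0, 1.181, -0.178], TCP at [0.232, 0.58, 0.223] pointing down, gripper open.
Joint ranges: [-3.08, 3.08], [-0.75, 2.2], [0.22, 2.44], [-1.43, 4.57], [0, 2.65], [-2.85, 2.85]. Speed limits (rad/s): [2.79, 2.79, 3.14, 3.14, 3.14, 3.14].

INTERFACE

Orientations are given as a unit quaternion [x, y, z, w].
In Python, from rig import * gives the robot as it stands.
- The arm moves only by the tool jog_arm, never from a script. Its argument "increments" is a list that holds one entry, the list of rows, each a list of 7 numbers: the turn, a rotation vector about the world's x, y, z in degrees, then the shift along the world's x, y, z in m, then the closure, from -1 (fully open) to 1 (shut), so that 0 is half open. In form: [[[rx, ry, rz, x, y, z, jaw], ...]]. A call has 1 to 8 rows; each row is the pose to reach, as a shift and turn from the pose measured when the call began; what a row does not reach only later rows make up. A row lasts 1/10 s, in which the tool goes at most 50 mm and 8.59 degrees, less where a joint would pass 70% of its speed; a pose out of reach is approached as far as the arm can. A call with a gripper value outside its range is refused whole. The fingers move at their own pace and stop on an object; "squeeze" is the grip in N (left out, the last holds). Time passes only in rows, so rows that repeat a pose let the fingers close. It gives the time, the measured TCP pose, the force and the opening at its end, in the units of the state.
- get_obs(): the state, without advancing time (a new reading comes with each control period).
- camera(name): name is "scene" or "top"; returns the picture (400x640x3 uint8, red, green, blue); there is no depth.
- camera_info(name): a dict with "K" (3x3 intrinsics, pixels), "R" (3x3) and "t" (3): a world point X has camera coordinates R X + t. Camera axes: x right, y down, z forward; pixel columns grow to the right and rows downward; lengths in m; the calibration is good to about 2 mm. A picture is of the moment at which its call begins. camera_info takes no time and is no camera call.
- hand_in(): hands the job in, once; it reports no verdict.
The state is a dict: "time": time; "q": joint angles; "joint_velocities": joint speeds; "joint_torque": joint torques, N m; "position": TCP position; "tool_rot": TCP orientation; "ft_force": force on the tool from outside, world axes, zero at the start; "moment": the same for the moment, N m; "grip_width": finger opening in m.
Only numpy, scipy, OpenCV 4.12 (cv2) and the standard library are available. Lean on these libraries where they do the work, as an engineer would, in place of code of your own. Each camera call takes 0.05 s, during which the arm holds its last target.

TASK

Drag the serving tray, open side first, until it butts squarely against the foot of the tip-up draining board; then, never touching the clean stone coaster, raise the board slowly by its bar only until the coaster starts to slide, and hold it still at that angle until the coaster lies flat in the tray. Lower the board gently all the way down (do not let it drop), then drag the tray with the coaster in it squarely onto the middle of the place mat and let go. Leave the crockery, jars and bottles around it where they are.

Things in the scene. Friction and masses are not known exactly. Their poses are not given: they have to be found in the camera images.
- ramp: the fixed dark steel stand of the tip-up draining board, 130 mm wide (x), 32 mm high, bolted to the counter, at a different place and yaw each time. Origin on the counter right under the hinge; its y axis points along the board from the low (hinged, discharge) end to the bar end, z up. The flat front of its foot, against which the tray butts, is the plane y = -5 mm
- ramp_foot (a point): the middle of the flat front of the stand's foot, 8 mm above the counter, where the middle of the tray's open edge should touch
- ramp_hinge (a point): a fixed point in the middle of the hinge axis, 36 mm above the counter; the axis runs along the stand's x axis
- board (a joint): angle of the pale wooden board (140 mm wide, 265 mm long, 10 mm thick, with 8 mm side rails, 0.6 kg, about 4 N to lift at the bar) about its hinge: 0 lying level, growing as the bar end rises, up to 1.0 rad. A damped hinge, no spring: it falls back down when released. The coaster starts to slide at some angle between 0.27 and 0.50 rad, different each time
- board_tip (a point): the middle of the board's low end, on its upper face (which lies 46 mm above the counter when level); its axes turn with the board, y pointing up along the board towards the bar, z out of the upper face. It overhangs the front of the foot by 10 mm; the tray's floor goes underneath it
- board_bar (a point): the middle of the level steel lifting bar, 12 mm thick, 100 mm free length along the board's x axis, held by two posts 40 mm above the board's upper face (86 mm above the counter when level); 235 mm from the hinge along the board and 50 mm above the hinge line; axes turn with the board like those of board_tip
- coaster: the square grey stone coaster, 80 x 80 x 12 mm, 0.13 to 0.25 kg, lying on the board about midway. Origin at the centre of its underside, z up. It drops about 30 mm off the board's low end into the tray
- tray: the loose dark wooden serving tray, 176 mm wide (x), 150 mm long (y), 0.5 kg; floor 8 mm thick, walls to 30 mm height on both sides and the back, none on its open side, which faces the tray's +y axis (the side walls stop 30 mm short of the open edge). A tongue sticks out behind the back wall (at -y) and carries the upright tab. Origin on the underside, in the middle of the 176 x 150 mm floor
- tray_mouth (a point): the middle of the tray's open edge, on top of the floor; 75 mm from the tray's origin along its +y
- tray_tab (a point): the point to grip on the tray's upright tab, on its middle, 55 mm above the counter; the tab is a plate 12 mm thick (along the tray's y) and 50 mm wide (along x), top at 75 mm, 112 mm from the tray's origin along its -y; the back wall, 30 mm high, is 31 mm away from the tab
- place_mat: the thin cork place mat, 200 mm (x) by 180 mm (y), 1 mm thick, flat on the counter (it does not hinder sliding). Origin at its centre. The tray's 176 x 150 mm floor shall lie centred on it, its sides along the mat's; the tab may stick out on the side away from the tip-up board
- mug: white mug, 80 mm wide, 95 mm tall, beside the tip-up board on its far side; to be left alone. Origin at the centre of its underside
- shaker: small steel shaker, 38 mm wide, 84 mm tall, beside the board on the robot's side; to be left alone. Origin at the centre of its underside
- jar: amber glass jar, 72 mm wide, 100 mm tall, in the far row; to be left alone. Origin at the centre of its underside
- tin: tin with a white paper label, 72 mm wide, 90 mm tall, in the far row; to be left alone. Origin at the centre of its underside
- flask: steel bottle, 68 mm wide, 170 mm tall, in the far row; to be left alone. Origin at the centre of its underside
- bowl: white bowl, 116 mm wide, 50 mm tall, to the robot's left, beyond the board's bar end on the robot's side; to be left alone. Origin at the centre of its underside
- cup: white cup, 68 mm wide, 80 mm tall, on the right of the counter, on the robot's side of the tray and mat; to be left alone. Origin at the centre of its underside
There are look-alikes about, which are no part of the job. What is shaped like the coaster but pink or turquoise is not meant.

How it is judged:
By the outcome, as a careful person would: the job done as asked, in the order asked, and still so for the second after the job is handed in, with the robot touching nothing.
It also fails if it takes over 72 s, if anything falls off the work surface, if the arm or the gripper's body presses on something with over 40 N, if the wrist force passes 120 N, or if a joint passes its speed limit or range.

## Working session

There is one attempt and no reset: what is moved stays moved. The work goes in short steps, Python scripts to look and compute and a tool call to move; the robot and the scene stay as the last step left them, time stands still between calls to the robot, and variables do not carry over. Pictures are saved under pics/ and viewed, and the job is handed in when it is done.

Besides the shell and the picture viewer there is one more tool, called after "Request:" by a JSON object that holds its "method" and its "body", one argument or row to a line. jog_arm: Moves the arm, as the interface text tells. Its arguments: {"type":"object","properties":{"increments":{"type":"array","items":{"type":"array","items":{"type":"array","items":{"type":"number"}}}},"squeeze":{"type":"number"}},"required":["increments"]}

```bash
ls; mkdir -p pics; python3 - <<'E'
from rig import *
import cv2
o=get_obs();print(o)
for n in ("scene","top"):
    im=camera(n);cv2.imwrite(f"pics/{n}0.png",im[:,:,::-1])
    i=camera_info(n);print(n,i)
try: print(grip_point_offset)
except Exception as e: print(e)
E
```

```text
pics
{'time': 0.0, 'q': array([ 1.01252725e+00,  5.28471225e-01,  1.43395180e+00, -6.10261776e-06,
        1.18139224e+00, -1.78469639e-01]), 'joint_velocities': array([ 2.79041844e-05, -9.94853048e-04, -1.26082146e-03, -9.27273452e-05,
       -1.82190568e-03, -2.91773608e-05]), 'joint_torque': array([-6.95279209e-05, -4.40044141e+01, -1.76590991e+01,  6.31890236e-02,
        5.83882607e-02, -1.69502846e-04]), 'position': array([0.23125618, 0.57982376, 0.2215528 ]), 'tool_rot': array([ 0.69512878, -0.13375399,  0.13319178, -0.69366115]), 'ft_force': array([-0.19453511, -0.26819348, -0.16095181]), 'moment': array([-0.01652984, -0.03999851, -0.05488526]), 'grip_width': 0.08698348917860087}
scene {'K': array([[444.23900585,   0.        , 312.63006256],
       [  0.        , 444.23900585, 208.14611024],
       [  0.        ,   0.        ,   1.        ]]), 'R': array([[ 0.79253529,  0.60964931,  0.01468076],
       [ 0.42788097, -0.53876356, -0.72570773],
       [-0.43451775,  0.58143061, -0.68784647]]), 't': array([-0.44506011, -0.15472832,  1.48922508])}
top {'K': array([[510.41792241,   0.        , 311.80051715],
       [  0.        , 510.41792241, 206.29358395],
       [  0.        ,   0.        ,   1.        ]]), 'R': array([[ 0.01416608, -0.99983301, -0.01154409],
       [-0.99570116, -0.01304876, -0.09170024],
       [ 0.09153429,  0.01279349, -0.99571974]]), 't': array([0.02746613, 0.51021492, 1.35584484])}
0.0187
```

```bash
python3 -c "
import cv2
for n in ('scene','top'):
    im=cv2.imread(f'pics/{n}0.png');cv2.imwrite(f'pics/{n}0b.png',cv2.resize(im,(800,500),interpolation=cv2.INTER_CUBIC))"
```

```text
(no output)
```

View pics/scene0.png

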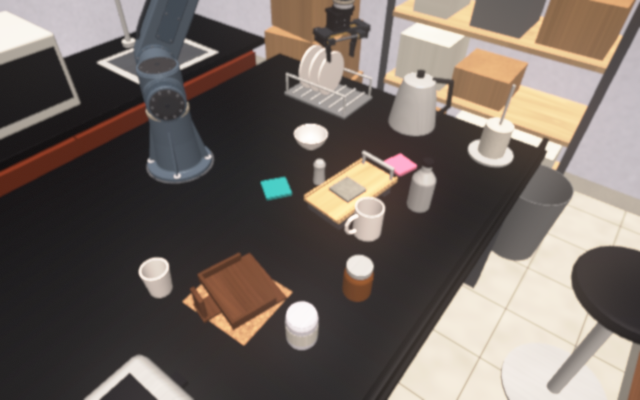

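View pics/top0.png

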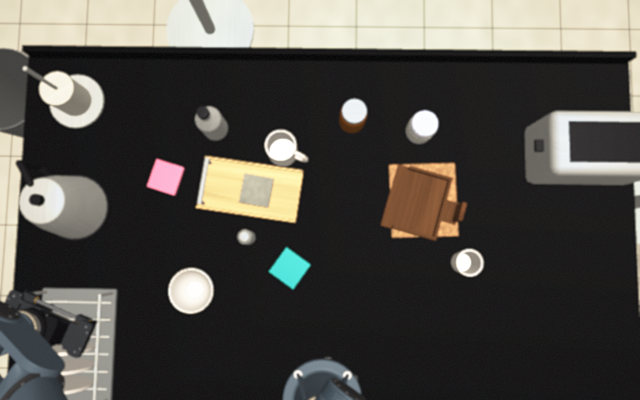

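The top view shows the board at (250,190), with its bar on the left at (204,180). The grey coaster lies on the board at (257,190). The pink square (165,177) and the turquoise one (289,268) are look-alikes. The tray is at (417,201) on the mat, with its tab on the right at (460,211). I'll enlarge these.

```bash
python3 -c "
import cv2
im=cv2.imread('pics/top0.png')
a=im[145:235,185:315];cv2.imwrite('pics/c1.png',cv2.resize(a,(780,540),interpolation=cv2.INTER_CUBIC))
a=im[150:250,370:480];cv2.imwrite('pics/c2.png',cv2.resize(a,(660,600),interpolation=cv2.INTER_CUBIC))
im=cv2.imread('pics/scene0.png')
a=im[240:350,170:310];cv2.imwrite('pics/c3.png',cv2.resize(a,(700,550),interpolation=cv2.INTER_CUBIC))
a=im[140:250,290:430];cv2.imwrite('pics/c4.png',cv2.resize(a,(700,550),interpolation=cv2.INTER_CUBIC))
"
```

```text
(no output)
```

View pics/c1.png

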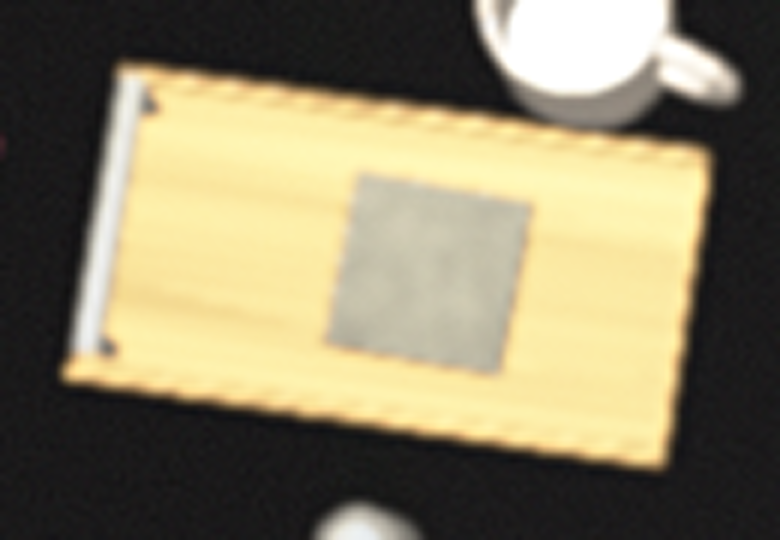

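View pics/c2.png

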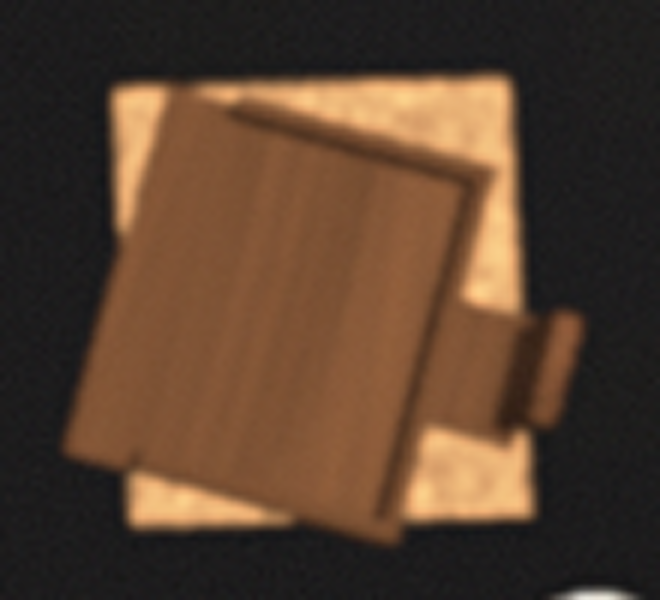

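View pics/c3.png

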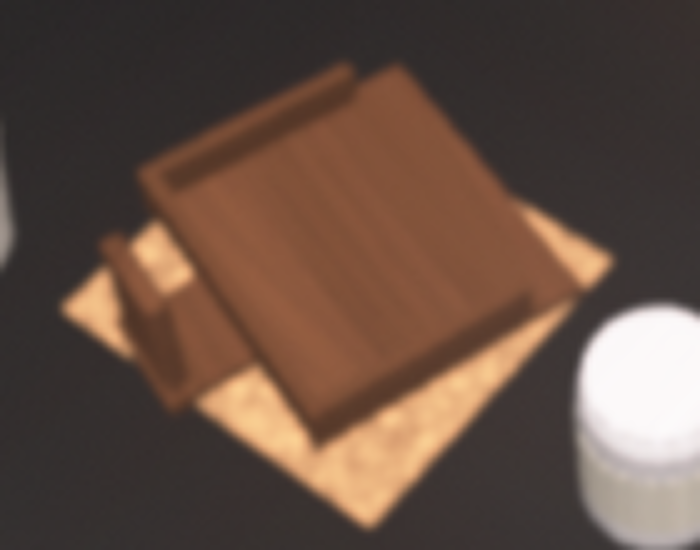

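View pics/c4.png

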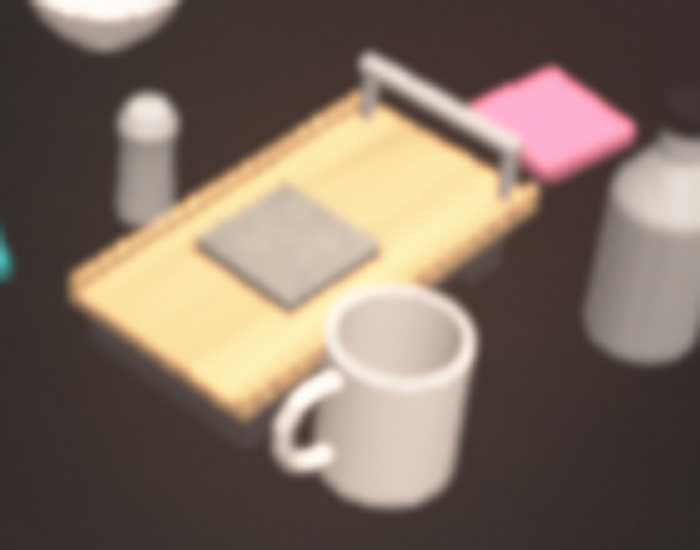

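The coaster is the grey square on the pale board at top-view pixel (257,190). It fits by colour and place, since the pink and turquoise squares lie on the counter. Next I fit the poses by least squares on both views.

```bash
cat > h.py <<'E'
import numpy as np
from scipy.optimize import least_squares
from rig import camera_info
CI={n:camera_info(n) for n in("top","scene")}
def proj(n,X):
    c=CI[n];p=(c["R"]@np.atleast_2d(X).T).T+c["t"];p=p@c["K"].T
    return p[:,:2]/p[:,2:]
def ray(n,uv,z):
    c=CI[n];d=c["R"].T@np.linalg.inv(c["K"])@np.array([uv[0],uv[1],1.]);o=-c["R"].T@c["t"]
    return o+d*(z-o[2])/d[2]
def crop(u,v,s,ox,oy): return ((u+.5)/s-.5+ox,(v+.5)/s-.5+oy)
def place(p,L):
    L=np.atleast_2d(L);c,s=np.cos(p[2]),np.sin(p[2])
    return np.c_[p[0]+c*L[:,0]-s*L[:,1],p[1]+s*L[:,0]+c*L[:,1],L[:,2]]
def fit(obs,p0):
    def f(p):
        return np.concatenate([(proj(n,place(p,l))[0]-np.array(uv)) for n,uv,l in obs])
    r=least_squares(f,p0,loss="soft_l1")
    return r.x,np.round(r.fun.reshape(-1,2),1)
E
python3 - <<'E'
from h import *
np.set_printoptions(precision=4,suppress=True)
c1=lambda u,v:crop(u,v,6,185,145)
c2=lambda u,v:crop(u,v,6,370,150)
c3=lambda u,v:crop(u,v,5,170,240)
c4=lambda u,v:crop(u,v,5,290,140)
# ramp frame: y toward bar(world +y), x = y rotated -90 => world +x-ish (far)
T,S="top","scene"
m=1e-3
board=[(T,c1(712,150),[.07,-.015,.054]),(T,c1(665,468),[-.07,-.015,.054]),(T,c1(120,65),[.07,.25,.054]),(T,c1(62,380),[-.07,.25,.054]),
(S,c4(72,285),[-.07,-.015,.050]),(S,c4(245,415),[.07,-.015,.042]),(S,c4(540,195),[.07,.25,.05]),
(T,c1(128,75),[.06,.235,.092]),(T,c1(88,352),[-.06,.235,.092]),(S,c4(365,58),[-.06,.235,.089]),(S,c4(518,148),[.06,.235,.089])]
print("ramp",*fit(board,[.5,.1,0.1]))
tray=[(T,c2(172,88),[.088,.075,.008]),(T,c2(65,452),[-.088,.075,.008]),(T,c2(495,172),[.088,-.075,.03]),(T,c2(400,545),[-.088,-.075,.03]),
(T,c2(555,370),[0,-.112,.075]),(S,c3(400,65),[-.088,.075,.008]),(S,c3(583,293),[.088,.075,.008]),(S,c3(140,175),[-.088,-.075,.03]),(S,c3(318,415),[.088,-.075,.03])]
print("tray",*fit(tray,[.5,-.25,-.2]))
mat=[(T,c2(110,85),[.1,.09,.001]),(T,c2(512,75),[.1,-.09,.001]),(T,c2(535,520),[-.1,-.09,.001]),(T,c2(130,530),[-.1,.09,.001]),
(S,c3(615,260),[.1,.09,.001]),(S,c3(370,528),[.1,-.09,.001]),(S,c3(62,308),[-.1,-.09,.001])]
print("mat",*fit(mat,[.5,-.25,0]))
co=[(T,c1(358,172),[.04,.04,.058]),(T,c1(534,203),[.04,-.04,.058]),(T,c1(500,374),[-.04,-.04,.058]),(T,c1(328,345),[-.04,.04,.058])]
print("coaster",*fit(co,[.5,.1,0]))
for n,uv,z in [("mug",(280,144),.095),("handle end",(308,158),.06),("shaker",(247,235),.08),("jar",(353,108),.1),("tin",(425,122),.09),("flask",(207,113),.17),("bowl",(191,290),.05),("cup",(463,262),.08),("cup2",(468,263),.04)]:
    print(n,ray(T,uv,z))
E
```

```text
ramp [ 0.5371  0.0842 -0.1308] [[-0.8  0.1]
 [-0.7 -0.9]
 [-0.1  0.3]
 [ 0.9 -0.6]
 [-0.7 -0.1]
 [-0.2  0.3]
 [-0.6 -0.2]
 [ 0.4  0.4]
 [-0.6 -0.3]
 [ 0.1  0.6]
 [-0.1 -0.2]]
tray [ 0.5278 -0.248  -0.2718] [[-0.7 -0.9]
 [-0.2 -0.1]
 [ 0.4 -0.9]
 [-0.8 -0.3]
 [ 0.1 -0.2]
 [-0.4  0. ]
 [ 0.  -1.6]
 [-0.9 -0.9]
 [-1.7  0.8]]
mat [ 0.5346 -0.2699  0.0399] [[ 0.7  0.6]
 [-1.   0.5]
 [-1.  -1.2]
 [ 0.3 -1.1]
 [-0.9  0.2]
 [-0.1 -0.2]
 [ 0.   0.2]]
coaster [ 0.5476  0.1816 -0.1596] [[-0.1 -0.4]
 [ 0.2 -0.5]
 [ 0.4  0.6]
 [-0.7  0.3]]
mug [0.6644 0.1183 0.095 ]
handle end [0.635  0.0459 0.06  ]
shaker [0.428 0.2   0.08 ]
jar [ 0.7604 -0.0699  0.1   ]
tin [ 0.728  -0.2582  0.09  ]
flask [0.7236 0.2938 0.17  ]
bowl [0.2831 0.3472 0.05  ]
cup [ 0.3666 -0.355   0.08  ]
cup2 [ 0.3637 -0.3793  0.04  ]
```

```bash
cat >> h.py <<'E'
from scipy.spatial.transform import Rotation as Ro
from rig import get_obs,grip_point_offset
# desired tool: y axis (fingers) direction d, z axis = along a
def Rt(yaw,tilt=0.):
    # fingers down; jaw along frame y (yaw). tilt about frame +x axis (board angle)
    c,s=np.cos(yaw),np.sin(yaw)
    ax=np.array([c,s,0]); 
    y=np.array([0,0,-1.]); z=np.array([-s,c,0])
    x=np.cross(y,z)
    R=np.c_[x,y,z]
    return Ro.from_rotvec(ax*tilt)*Ro.from_matrix(R)
def delta(Rgoal,grasp):
    o=get_obs();R0=Ro.from_quat(o["tool_rot"])
    alts=[Rgoal,Rgoal*Ro.from_rotvec([0,np.pi,0])]
    g=np.array(grasp)
    out=[]
    for R in alts:
        rv=(R*R0.inv()).as_rotvec(degrees=True)
        tcp=g+R.as_matrix()[:,1]*grip_point_offset
        out.append((np.round(rv,2),np.round(tcp-o["position"],4)))
    print("t",round(o["time"],2),"pos",np.round(o["position"],4),"F",np.round(o["ft_force"],1),"w",round(o["grip_width"],4))
    for x in out: print("turn",x[0],"shift",x[1])
RAMP=[.5371,.0842,-.1308];TRAY=[.5278,-.248,-.2718];MAT=[.5346,-.2699,.0399]
E
python3 - <<'E'
from h import *
o=get_obs();print(Ro.from_quat(o["tool_rot"]).as_matrix().round(3))
print(place(TRAY,[0,-.112,.055]));delta(Rt(TRAY[2]),place(TRAY,[0,-.112,.055])[0])
E
```

```text
[[ 0.929 -0.001  0.371]
 [-0.371 -0.002  0.929]
 [-0.    -1.    -0.002]]
[[ 0.49773183 -0.35588839  0.055     ]]
t 0.1 pos [0.2313 0.5799 0.2217] F [-0.6 -0.1 -0.1] w 0.0869
turn [ 0.1  -0.05  6.19] shift [ 0.2664 -0.9358 -0.1854]
turn [-8.0000e-02 -1.5000e-01 -1.7381e+02] shift [ 0.2664 -0.9358 -0.1854]
```

Request:
{"method": "jog_arm", "body": {
  "increments": [
    [[0, 0, 2, 0.1, -0.15, 0.02, -0.1], [0, 0, 3, 0.18, -0.3, 0.02, -0.1], [0, 0, 4, 0.25, -0.4, 0.02, -0.1], [0, 0, 5, 0.26, -0.45, 0.02, -0.1], [0, 0, 6, 0.26, -0.5, 0.02, -0.1], [0, 0, 6, 0.26, -0.55, 0.02, -0.1], [0, 0, 6.2, 0.265, -0.6, 0.02, -0.1], [0, 0, 6.2, 0.265, -0.64, 0.02, -0.1]]
  ]
}}

```text
time: 0.9
position: [0.4075, 0.2216, 0.2368]
tool_rot: [0.701, -0.096, 0.095, -0.7]
ft_force: [0.8, 0.4, 0.0]
grip_width: 0.0481
```

```bash
python3 - <<'E'
from h import *
delta(Rt(TRAY[2]),place(TRAY,[0,-.112,.055])[0])
E
```

```text
t 0.9 pos [0.4075 0.2216 0.2368] F [0.8 0.4 0. ] w 0.0481
turn [ 0.1  -0.04 -0.03] shift [ 0.0902 -0.5775 -0.2005]
turn [6.0000e-02 1.6000e-01 1.7997e+02] shift [ 0.0902 -0.5775 -0.2005]
```

Request:
{"method": "jog_arm", "body": {
  "increments": [
    [[0, 0, 0, 0.05, -0.1, 0, -0.1], [0, 0, 0, 0.09, -0.2, 0, -0.1], [0, 0, 0, 0.09, -0.3, 0, -0.1], [0, 0, 0, 0.09, -0.4, 0, -0.1], [0, 0, 0, 0.09, -0.5, 0, -0.1], [0, 0, 0, 0.09, -0.577, -0.0, -0.1], [0, 0, 0, 0.09, -0.577, 0, -0.1], [0, 0, 0, 0.09, -0.577, 0, -0.1]]
  ]
}}

```text
time: 1.7
position: [0.4829, -0.1667, 0.2366]
tool_rot: [0.701, -0.096, 0.095, -0.7]
ft_force: [1.4, 0.3, -0.6]
grip_width: 0.0474
```

Request:
{"method": "jog_arm", "body": {
  "increments": [
    [[0, 0, 0, 0.0, -0.05, 0, -0.1], [0, 0, 0, 0.01, -0.1, 0, -0.1], [0, 0, 0, 0.01, -0.15, 0, -0.1], [0, 0, 0, 0.01, -0.15, 0, -0.1]]
  ]
}}

```text
time: 2.1
position: [0.4932, -0.3236, 0.2362]
tool_rot: [0.702, -0.097, 0.098, -0.698]
ft_force: [0.4, -0.1, -0.2]
grip_width: 0.0479
```

```bash
python3 - <<'E'
from h import *
delta(Rt(TRAY[2]),place(TRAY,[0,-.112,.055])[0])
E
```

```text
t 2.1 pos [ 0.4932 -0.3236  0.2362] F [ 0.4 -0.1 -0.2] w 0.0479
turn [0.32 0.04 0.31] shift [ 0.0046 -0.0323 -0.1999]
turn [ 6.0000e-02 -5.1000e-01 -1.7969e+02] shift [ 0.0046 -0.0323 -0.1999]
```

Request:
{"method": "jog_arm", "body": {
  "increments": [
    [[0.3, 0, 0.3, 0.0045, -0.032, -0.04, -0.1], [0.3, 0, 0.3, 0.0045, -0.032, -0.09, -0.1], [0.3, 0, 0.3, 0.0045, -0.032, -0.12, -0.1], [0.3, 0, 0.3, 0.0045, -0.032, -0.12, -0.1], [0.3, 0, 0.3, 0.0045, -0.032, -0.12, -0.1]]
  ]
}}

```text
time: 2.6
position: [0.4976, -0.3549, 0.1161]
tool_rot: [-0.7, 0.096, -0.096, 0.701]
ft_force: [0.7, -0.7, 1.2]
grip_width: 0.0478
```

```bash
python3 - <<'E'
from h import *
from rig import camera
import cv2
delta(Rt(TRAY[2]),place(TRAY,[0,-.112,.055])[0])
a=camera("scene")[:,:,::-1][200:340,110:310]
cv2.imwrite("pics/g1.png",cv2.resize(a,(800,560),interpolation=cv2.INTER_CUBIC))
E
```

```text
t 2.6 pos [ 0.4976 -0.3549  0.1161] F [ 0.7 -0.7  1.2] w 0.0478
turn [-0.05 -0.02 -0.01] shift [ 0.0002 -0.001  -0.0798]
turn [ 4.0000e-02 -8.0000e-02  1.7999e+02] shift [ 0.0002 -0.001  -0.0798]
```

View pics/g1.png

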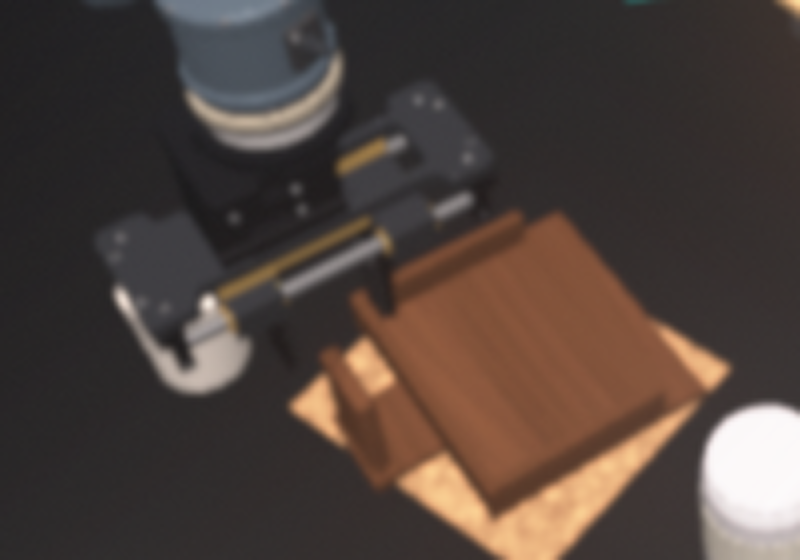

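The gripper hangs over the tab, which is at (355,420) in the crop, with its long side along the tray's y axis. The cup at (200,350) is clear of it. I'll go down and grip.

Request:
{"method": "jog_arm", "body": {
  "increments": [
    [[0, 0, 0, 0.0, -0.001, -0.04, -0.1], [0, 0, 0, 0.0, -0.001, -0.077, -0.1], [0, 0, 0, 0.0, -0.001, -0.078, -0.1], [0, 0, 0, 0, -0.001, -0.078, 0.3], [0, 0, 0, 0, -0.001, -0.078, 1], [0, 0, 0, 0, -0.001, -0.078, 1], [0, 0, 0, 0, -0.001, -0.078, 1]]
  ],
  "squeeze": 30
}}

```text
time: 3.35
position: [0.4994, -0.3576, 0.0415]
tool_rot: [0.702, -0.094, 0.097, -0.699]
ft_force: [-0.3, -0.0, -0.4]
grip_width: 0.0235
```

```bash
python3 - <<'E'
from h import *
from rig import camera
import cv2
delta(Rt(RAMP[2]),place(RAMP,[0,-.202,.057])[0])
for n,(a,b,c,d) in {"scene":(220,350,160,320),"top":(140,260,370,500)}.items():
    im=camera(n)[:,:,::-1][a:b,c:d]
    cv2.imwrite(f"pics/g2{n}.png",cv2.resize(im,None,fx=4,fy=4,interpolation=cv2.INTER_CUBIC))
E
```

```text
t 3.35 pos [ 0.4994 -0.3576  0.0415] F [-0.3 -0.  -0.4] w 0.0235
turn [0.22 0.27 8.05] shift [ 0.0113  0.2415 -0.0032]
turn [   0.41   -0.33 -171.95] shift [ 0.0113  0.2415 -0.0032]
```

View pics/g2scene.png

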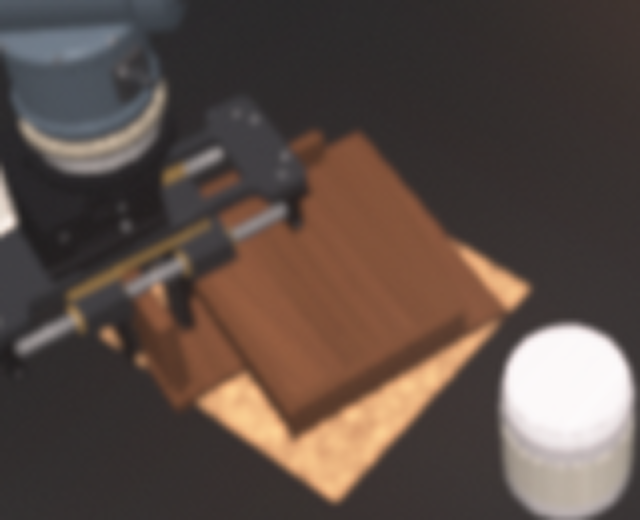

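View pics/g2top.png

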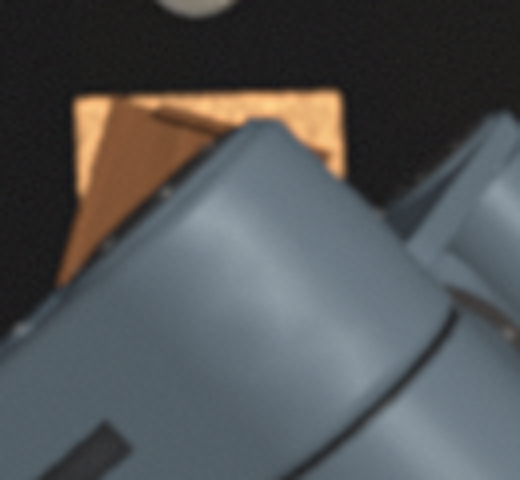

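The fingers straddle the tab at (160,330) but are still closing, so I'll wait.

Request:
{"method": "jog_arm", "body": {
  "increments": [
    [[0, 0, 0, 0, 0, -0.002, 1], [0, 0, 0, 0, 0, -0.002, 1], [0, 0, 0, 0, 0, -0.002, 1], [0, 0, 0, 0, 0, -0.002, 1]]
  ]
}}

```text
time: 3.85
position: [0.4991, -0.3572, 0.0401]
tool_rot: [0.702, -0.094, 0.097, -0.7]
ft_force: [-0.1, 0.5, 8.5]
grip_width: 0.012
```

```bash
python3 - <<'E'
from h import *
o=get_obs();print(Ro.from_quat(o["tool_rot"]).as_matrix().round(4))
delta(Rt(RAMP[2]),place(RAMP,[0,-.232,.057])[0])
delta(Rt(RAMP[2]),place(RAMP,[0,-.192,.057])[0])
E
```

```text
[[ 0.9634  0.0038  0.2679]
 [-0.2679 -0.0034  0.9634]
 [ 0.0045 -1.     -0.0022]]
t 3.85 pos [ 0.4991 -0.3572  0.0401] F [-0.1  0.5  8.5] w 0.012
turn [0.18 0.23 8.05] shift [ 0.0078  0.2114 -0.0018]
turn [   0.34   -0.27 -171.95] shift [ 0.0078  0.2114 -0.0018]
t 3.85 pos [ 0.4991 -0.3572  0.0401] F [-0.1  0.5  8.5] w 0.012
turn [0.18 0.23 8.05] shift [ 0.013   0.2511 -0.0018]
turn [   0.34   -0.27 -171.95] shift [ 0.013   0.2511 -0.0018]
```

Request:
{"method": "jog_arm", "body": {
  "increments": [
    [[0, 0, 0.5, 0, 0.015, 0.001, 1], [0, 0, 1.5, 0.001, 0.045, 0.001, 1], [0, 0, 3, 0.002, 0.08, 0.001, 1], [0, 0, 4.5, 0.004, 0.12, 0.001, 1], [0, 0, 6.5, 0.006, 0.16, 0.001, 1], [0, 0, 8, 0.007, 0.19, 0.001, 1], [0, 0, 8, 0.008, 0.211, 0.001, 1], [0, 0, 8, 0.008, 0.211, 0.001, 1]]
  ]
}}

```text
time: 4.65
position: [0.505, -0.1416, 0.0404]
tool_rot: [-0.706, 0.045, -0.045, 0.706]
ft_force: [-0.6, 1.0, -3.2]
grip_width: 0.0116
```

```bash
python3 - <<'E'
from h import *
from rig import camera
import cv2
delta(Rt(RAMP[2]),place(RAMP,[0,-.192,.057])[0])
for n,(a,b,c,d) in {"scene":(150,300,200,400),"top":(130,260,260,420)}.items():
    im=camera(n)[:,:,::-1][a:b,c:d]
    cv2.imwrite(f"pics/g3{n}.png",cv2.resize(im,None,fx=4,fy=4,interpolation=cv2.INTER_CUBIC))
E
```

```text
t 4.65 pos [ 0.505  -0.1416  0.0404] F [-0.6  1.  -3.2] w 0.0116
turn [-0.02 -0.   -0.19] shift [ 0.0071  0.0354 -0.0021]
turn [ 1.0000e-02 -3.0000e-02  1.7981e+02] shift [ 0.0071  0.0354 -0.0021]
```

View pics/g3scene.png

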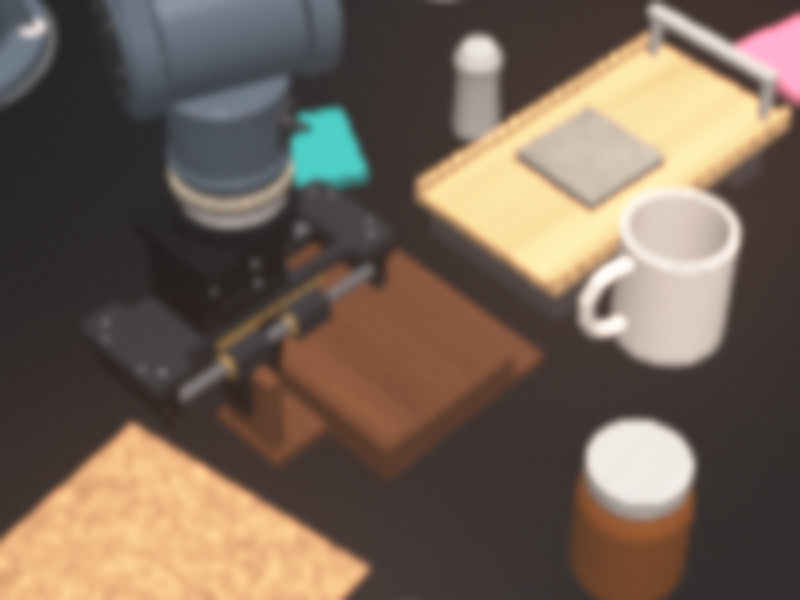

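View pics/g3top.png

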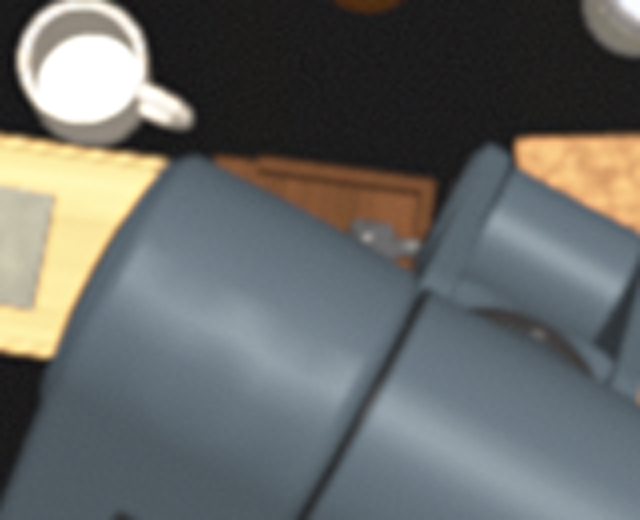

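```bash
python3 - <<'E'
from h import *
np.set_printoptions(precision=4,suppress=True)
o=get_obs();R=Ro.from_quat(o["tool_rot"]).as_matrix();z=R[:,2];print("yaw",np.arctan2(-z[0],z[1]))
cs=lambda u,v:crop(u,v,4,200,150); ct=lambda u,v:crop(u,v,4,260,130)
obs=[("scene",cs(542,355),[.088,.075,.008]),("scene",cs(388,447),[.088,-.075,.03]),("scene",cs(388,478),[.088,-.075,0]),("top",ct(438,180),[.088,-.075,.03]),("top",ct(261,160),[.088,.045,.03]),("scene",cs(516,362),[.088,.045,.03])]
p,r=fit(obs,[.52,-.03,-.13]);print(p,r)
print("tab",place(p,[0,-.112,.055]), "expected from tool",o["position"])
# local in ramp frame of tray origin
def loc(P,q):
    d=np.array(q[:2])-P[:2];c,s=np.cos(P[2]),np.sin(P[2]);return c*d[0]+s*d[1],-s*d[0]+c*d[1]
print(loc(RAMP,p),loc(RAMP,place(p,[0,-.112,0])[0]),"tool",loc(RAMP,o["position"]))
E
```

```text
yaw -0.12919110752449475
[ 0.5185 -0.0304 -0.1249] [[ 0.1  0.3]
 [-0.5  1.7]
 [-0.4  1.3]
 [-1.3  0.2]
 [-1.1 -0.8]
 [-0.5 -1.2]]
tab [[ 0.5046 -0.1415  0.055 ]] expected from tool [ 0.5065 -0.145   0.0407]
(np.float64(-0.0034628531546010283), np.float64(-0.11605761818301716)) (np.float64(-0.0028005241682883993), np.float64(-0.22805565977443917)) tool (np.float64(-0.00046729851352779114), np.float64(-0.23122607827780256))
```

```bash
python3 - <<'E'
from h import *
delta(Rt(RAMP[2]),place(RAMP,[0.002,-.197,.059])[0])
E
```

```text
t 4.75 pos [ 0.5065 -0.145   0.0407] F [-0.5  0.4 -3.3] w 0.0116
turn [ 0.13  0.16 -0.09] shift [ 0.0069  0.0336 -0.0004]
turn [ -0.25   0.2  179.91] shift [ 0.0069  0.0336 -0.0004]
```

Request:
{"method": "jog_arm", "body": {
  "increments": [
    [[0, 0, -0.1, 0.003, 0.012, 0, 1], [0, 0, -0.1, 0.005, 0.022, 0, 1], [0, 0, -0.1, 0.007, 0.03, 0, 1], [0, 0, -0.1, 0.007, 0.0336, 0, 1], [0, 0, -0.1, 0.007, 0.0336, 0, 1], [0, 0, -0.1, 0.007, 0.0336, 0, 1]]
  ]
}}

```text
time: 5.35
position: [0.5134, -0.1112, 0.0407]
tool_rot: [0.706, -0.045, 0.047, -0.705]
ft_force: [-0.5, 0.1, -4.2]
grip_width: 0.0114
```

Request:
{"method": "jog_arm", "body": {
  "increments": [
    [[0, 0, 0, 0.0003, 0.002, 0, 1], [0, 0, 0, 0.0005, 0.004, 0, 1], [0, 0, 0, 0.0005, 0.004, 0, 1]]
  ]
}}

```text
time: 5.65
position: [0.5139, -0.1072, 0.0407]
tool_rot: [0.706, -0.045, 0.047, -0.705]
ft_force: [0.4, 0.4, -3.7]
grip_width: 0.0114
```

Request:
{"method": "jog_arm", "body": {
  "increments": [
    [[0, 0, 0, 0.0001, 0.001, 0, 1], [0, 0, 0, 0.0003, 0.002, 0, 1], [0, 0, 0, 0.0003, 0.002, 0, 1]]
  ]
}}

```text
time: 5.95
position: [0.5141, -0.1063, 0.0409]
tool_rot: [0.707, -0.045, 0.047, -0.704]
ft_force: [-2.4, -4.8, -2.6]
grip_width: 0.0118
```

```bash
python3 - <<'E'
from h import *
delta(Rt(RAMP[2]),place(RAMP,[0.002,-.192,.059])[0])
E
```

```text
t 5.95 pos [ 0.5141 -0.1063  0.0409] F [-2.4 -4.8 -2.6] w 0.0118
turn [ 0.21  0.15 -0.03] shift [-0.0001 -0.0001 -0.0006]
turn [ -0.23   0.33 179.97] shift [-0.0001 -0.0001 -0.0006]
```

Request:
{"method": "jog_arm", "body": {
  "increments": [
    [[0, 0, 0, 0.0002, 0.0015, -0.001, 1], [0, 0, 0, 0.0004, 0.003, -0.001, 1], [0, 0, 0, 0.0004, 0.003, -0.001, 1]]
  ]
}}

```text
time: 6.25
position: [0.5143, -0.1064, 0.0407]
tool_rot: [0.708, -0.044, 0.046, -0.703]
ft_force: [-5.4, -12.1, 2.4]
grip_width: 0.0115
```

```bash
python3 - <<'E'
from h import *
from rig import camera
import cv2
delta(Rt(RAMP[2]),place(RAMP,[0.002,-.192,.059])[0]);print(get_obs()["moment"])
for n,(a,b,c,d) in {"scene":(150,300,200,400),"top":(130,260,260,420)}.items():
    im=camera(n)[:,:,::-1][a:b,c:d]
    cv2.imwrite(f"pics/g4{n}.png",cv2.resize(im,None,fx=4,fy=4,interpolation=cv2.INTER_CUBIC))
E
```

```text
t 6.25 pos [ 0.5143 -0.1064  0.0407] F [ -5.4 -12.1   2.4] w 0.0115
turn [ 0.46  0.13 -0.14] shift [-0.0003 -0.     -0.0004]
turn [ -0.21   0.72 179.86] shift [-0.0003 -0.     -0.0004]
[-1.96056853  0.85225313 -0.05111018]
```

View pics/g4scene.png

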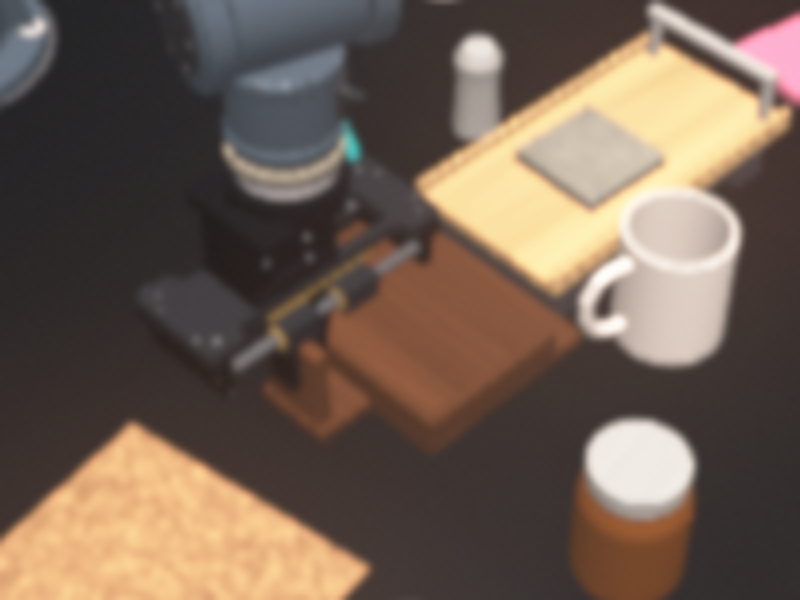

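View pics/g4top.png

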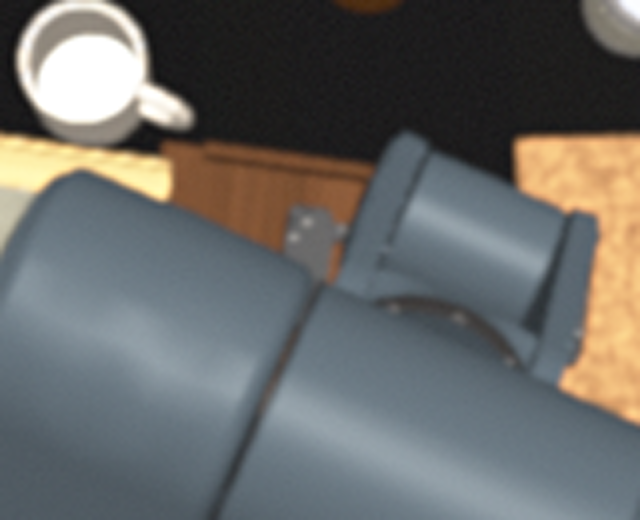

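The tray's open edge sits under the board's lip at (560,300), and the contact force is 12 N with no advance. I'll let go and rise, then check that it is square.

Request:
{"method": "jog_arm", "body": {
  "increments": [
    [[0, 0, 0, -0.0002, -0.0005, 0, 0.7], [0, 0, 0, -0.0002, -0.0005, 0, 0], [0, 0, 0, -0.0002, -0.0005, 0, -0.1], [0, 0, 0, -0.0002, -0.0005, 0, -0.1], [0, 0, 0, 0, 0, 0.04, -0.1], [0, 0, 0, 0, 0, 0.09, -0.1], [0, 0, 0, 0, 0, 0.14, -0.1], [0, 0, 0, 0, 0, 0.17, -0.1]]
  ]
}}

```text
time: 7.15
position: [0.5157, -0.1065, 0.2143]
tool_rot: [0.709, -0.042, 0.048, -0.702]
ft_force: [0.6, -0.3, -0.2]
grip_width: 0.0468
```

```bash
python3 - <<'E'
from h import *
b=place(RAMP,[0,.235,.086])[0];print(b)
delta(Rt(RAMP[2]),b+[0,0,.10])
E
```

```text
[0.56775043 0.3171926  0.086     ]
t 7.15 pos [ 0.5157 -0.1065  0.2143] F [ 0.6 -0.3 -0.2] w 0.0468
turn [ 0.55  0.41 -0.16] shift [ 0.0521  0.4237 -0.047 ]
turn [ -0.65   0.87 179.83] shift [ 0.0521  0.4237 -0.047 ]
```

Request:
{"method": "jog_arm", "body": {
  "increments": [
    [[0.5, 0.4, -0.2, 0.01, 0.05, 0.0, -0.1], [0.5, 0.4, -0.2, 0.02, 0.13, 0.0, -0.1], [0.5, 0.4, -0.2, 0.03, 0.22, 0.0, -0.1], [0.5, 0.4, -0.2, 0.04, 0.31, 0.0, -0.1], [0.5, 0.4, -0.2, 0.05, 0.4, 0, -0.1], [0.5, 0.4, -0.2, 0.052, 0.424, 0.0, -0.1], [0.5, 0.4, -0.2, 0.052, 0.424, 0.0, -0.1], [0.5, 0.4, -0.2, 0.052, 0.424, 0.0, -0.1]]
  ]
}}

```text
time: 7.95
position: [0.564, 0.2925, 0.2142]
tool_rot: [0.706, -0.046, 0.046, -0.705]
ft_force: [0.4, -0.1, -0.4]
grip_width: 0.0477
```

Request:
{"method": "jog_arm", "body": {
  "increments": [
    [[0, 0, 0, 0, 0.05, 0, -0.1], [0, 0, 0, 0.003, 0.09, 0, -0.1], [0, 0, 0, 0.003, 0.09, 0, -0.1], [0, 0, 0, 0.003, 0.09, 0, -0.1]]
  ]
}}

```text
time: 8.35
position: [0.566, 0.3836, 0.2135]
tool_rot: [0.706, -0.046, 0.045, -0.705]
ft_force: [-0.7, -0.1, 0.2]
grip_width: 0.0475
```

```bash
python3 - <<'E'
from h import *
from rig import camera
import cv2
b=place(RAMP,[0,.235,.086])[0];print(b)
delta(Rt(RAMP[2]),b+[0,0,.0])
for n,(a,b,c,d) in {"scene":(140,290,240,440),"top":(130,260,200,400)}.items():
    im=camera(n)[:,:,::-1][a:b,c:d]
    cv2.imwrite(f"pics/g5{n}.png",cv2.resize(im,None,fx=4,fy=4,interpolation=cv2.INTER_CUBIC))
E
```

```text
[0.56775043 0.3171926  0.086     ]
t 8.35 pos [0.566  0.3836 0.2135] F [-0.7 -0.1  0.2] w 0.0475
turn [ 0.11 -0.07 -0.18] shift [ 0.0018 -0.0664 -0.1462]
turn [1.1000e-01 1.8000e-01 1.7982e+02] shift [ 0.0018 -0.0664 -0.1462]
```

View pics/g5scene.png

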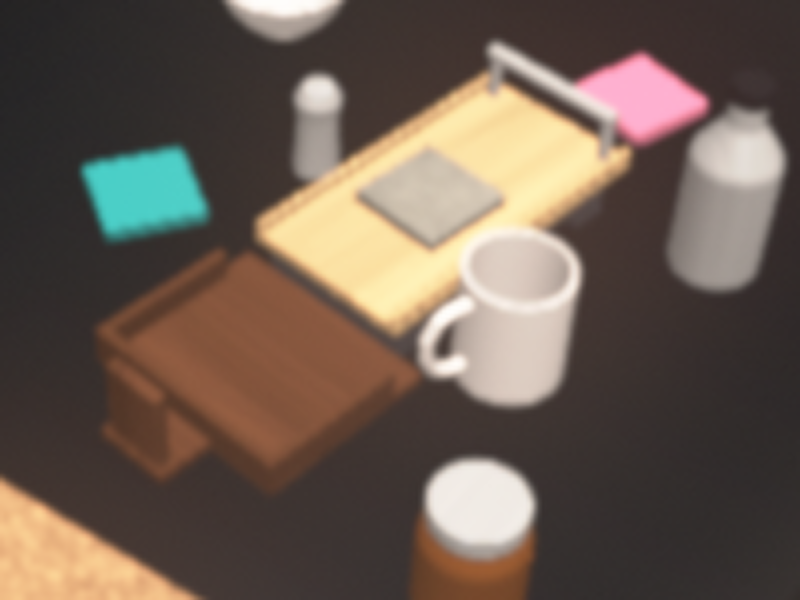

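View pics/g5top.png

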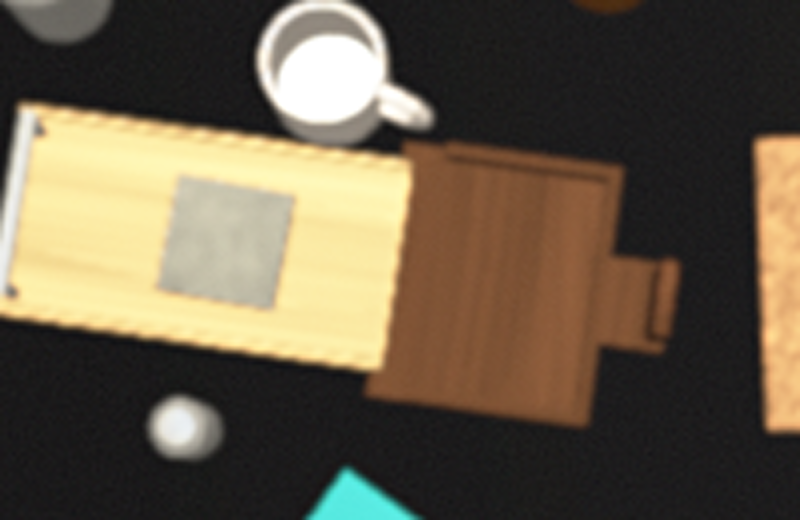

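The tray is butted under the lip, with its edge parallel to the board's end (370,395)–(405,142), and the mug handle at (430,115) was not touched. I'll check by fit.

```bash
python3 - <<'E'
from h import *
np.set_printoptions(precision=4,suppress=True)
cs=lambda u,v:crop(u,v,4,240,140); ct=lambda u,v:crop(u,v,4,200,130)
T,S="top","scene"
obs=[(T,ct(404,141),[.088,.075,.008]),(T,ct(366,396),[-.088,.075,.008]),(T,ct(625,165),[.088,-.075,.03]),(T,ct(588,427),[-.088,-.075,.03]),(T,ct(670,302),[0,-.112,.075]),
(S,cs(420,378),[.088,.075,.008]),(S,cs(97,330),[-.088,-.075,.03]),(S,cs(272,492),[.088,-.075,0]),(S,cs(245,250),[-.088,.075,.008])]
p,r=fit(obs,[.52,0,-.13]);print(p);print(r)
d=p[:2]-RAMP[:2];c,s=np.cos(RAMP[2]),np.sin(RAMP[2]);print("local",c*d[0]+s*d[1],-s*d[0]+c*d[1])
# board-tip corners and coaster vs
co=[(T,ct(180,175),[.04,.04,.058]),(T,ct(295,197),[.04,-.04,.058]),(T,ct(273,310),[-.04,-.04,.058]),(T,ct(158,288),[-.04,.04,.058])]
print("coaster",*fit(co,[.5,.1,0]))
E
```

```text
[ 0.5274  0.0036 -0.1304]
[[ 0.2  0.4]
 [ 0.2 -0.2]
 [-0.5  0.8]
 [-0.2 -0.3]
 [-1.  -1.1]
 [ 0.1 -0.9]
 [-1.   0.1]
 [-0.9  1.4]
 [ 0.5  0.6]]
local 0.0008601085307428334 -0.08113576361819431
coaster [ 0.5475  0.1816 -0.1731] [[-0.2 -0.6]
 [ 0.6 -0.6]
 [ 0.3  0.7]
 [-0.7  0.6]]
```

Request:
{"method": "jog_arm", "body": {
  "increments": [
    [[0.1, 0, -0.2, 0.002, -0.04, -0.02, -0.1], [0.1, 0, -0.2, 0.002, -0.0664, -0.06, -0.1], [0.1, 0, -0.2, 0.002, -0.0664, -0.08, -0.1], [0.1, 0, -0.2, 0.002, -0.0664, -0.08, -0.1], [0.1, 0, -0.2, 0.002, -0.0664, -0.08, -0.1]]
  ]
}}

```text
time: 8.95
position: [0.5691, 0.3142, 0.1343]
tool_rot: [0.706, -0.049, 0.048, -0.705]
ft_force: [0.8, -0.4, -0.6]
grip_width: 0.0476
```

```bash
python3 - <<'E'
from h import *
from rig import camera
import cv2
b=place(RAMP,[0,.235,.086])[0]
delta(Rt(RAMP[2]),b)
im=camera("scene")[:,:,::-1][90:240,280:480]
cv2.imwrite(f"pics/g6.png",cv2.resize(im,None,fx=4,fy=4,interpolation=cv2.INTER_CUBIC))
E
```

```text
t 8.95 pos [0.5691 0.3142 0.1343] F [ 0.8 -0.4 -0.6] w 0.0476
turn [ 0.01 -0.07  0.31] shift [-0.0014  0.003  -0.067 ]
turn [-1.0000e-01 -2.0000e-02 -1.7969e+02] shift [-0.0014  0.003  -0.067 ]
```

View pics/g6.png

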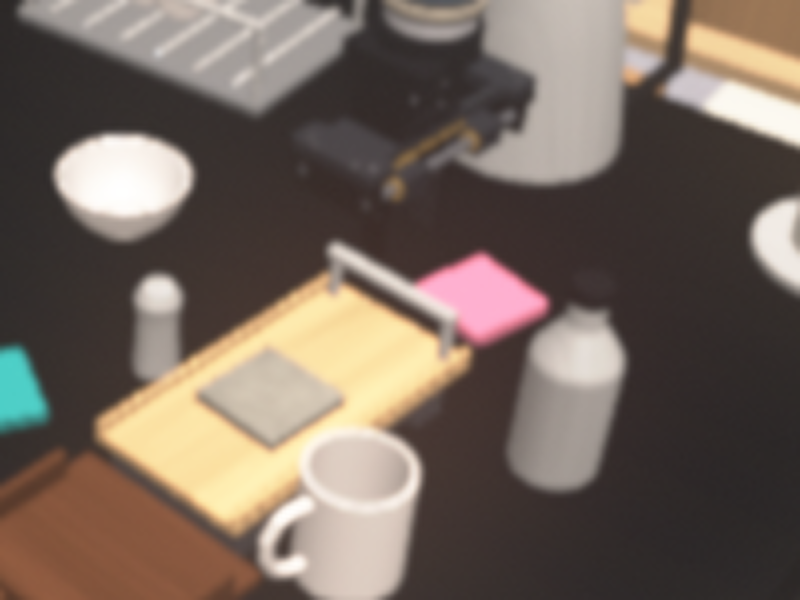

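```bash
python3 - <<'E'
from h import *
o=get_obs()
for X in (o["position"],place(RAMP,[0,.235,.086])[0]):
    p=proj("scene",X)[0];print((p-[280,90])*4)
E
```

```text
[398.03791524 234.04356455]
[389.75110143 284.07797443]
```

The tip projects to (398,234), right above the bar middle at (393,283). I'll go down and close.

Request:
{"method": "jog_arm", "body": {
  "increments": [
    [[0, 0, 0.3, -0.001, 0.003, -0.03, -0.1], [0, 0, 0.3, -0.001, 0.003, -0.06, -0.1], [0, 0, 0.3, -0.001, 0.003, -0.067, -0.1], [0, 0, 0.3, -0.001, 0.003, -0.067, 0], [0, 0, 0.3, -0.001, 0.003, -0.067, 0.3], [0, 0, 0.3, -0.001, 0.003, -0.067, 0.6], [0, 0, 0.3, -0.001, 0.003, -0.067, 0.8], [0, 0, 0.3, -0.001, 0.003, -0.067, 1]]
  ],
  "squeeze": 25
}}

```text
time: 9.8
position: [0.5693, 0.3181, 0.0692]
tool_rot: [-0.705, 0.045, -0.047, 0.706]
ft_force: [0.0, -0.8, 0.2]
grip_width: 0.0192
```

Request:
{"method": "jog_arm", "body": {
  "increments": [
    [[0, 0, 0, 0, 0, 0, 1], [0, 0, 0, 0, 0, 0, 1]]
  ]
}}

```text
time: 10.0
position: [0.5691, 0.3171, 0.0693]
tool_rot: [0.706, -0.045, 0.046, -0.705]
ft_force: [-0.8, -4.0, 0.8]
grip_width: 0.0105
```

```bash
python3 - <<'E'
from h import *
delta(Rt(RAMP[2]),place(RAMP,[0,.235,.086])[0])
c,s=np.cos(RAMP[2]),np.sin(RAMP[2])
yax=np.array([-s,c,0]);R0=Rt(RAMP[2]).as_matrix()
off=np.array([0,.235,.050]) # from hinge
def tcp(th):
    R=Ro.from_rotvec(np.array([c,s,0])*th)
    return R.apply(yax*.235+[0,0,.05])+R.apply([0,0,-1])*grip_point_offset
for th in np.arange(0,.53,.05):
    print(round(th,2),"turn",np.round(np.degrees(np.array([c,s,0])*th),2),"shift",np.round(tcp(th)-tcp(0),4))
E
```

```text
t 10.0 pos [0.5691 0.3171 0.0693] F [-0.8 -4.   0.8] w 0.0105
turn [ 0.05  0.11 -0.07] shift [-0.0014  0.0001 -0.002 ]
turn [-1.7000e-01  7.0000e-02  1.7993e+02] shift [-0.0014  0.0001 -0.002 ]
0.0 turn [ 0. -0.  0.] shift [0. 0. 0.]
0.05 turn [ 2.84 -0.37  0.  ] shift [-0.0002 -0.0018  0.0117]
0.1 turn [ 5.68 -0.75  0.  ] shift [-0.0006 -0.0043  0.0233]
0.15 turn [ 8.52 -1.12  0.  ] shift [-0.001  -0.0073  0.0348]
0.2 turn [11.36 -1.49  0.  ] shift [-0.0014 -0.0108  0.0461]
0.25 turn [14.2  -1.87  0.  ] shift [-0.002  -0.0149  0.0572]
0.3 turn [17.04 -2.24  0.  ] shift [-0.0026 -0.0196  0.068 ]
0.35 turn [19.88 -2.62  0.  ] shift [-0.0033 -0.0248  0.0787]
0.4 turn [22.72 -2.99  0.  ] shift [-0.004  -0.0305  0.089 ]
0.45 turn [25.56 -3.36  0.  ] shift [-0.0048 -0.0367  0.0991]
0.5 turn [28.4  -3.74  0.  ] shift [-0.0057 -0.0434  0.1088]
```

Gripped. I'll raise to about 0.20 rad in slow steps.

Request:
{"method": "jog_arm", "body": {
  "increments": [
    [[0.71, -0.09, 0, 0, -0.0004, 0.0029, 1], [1.42, -0.18, 0, -0.0001, -0.0008, 0.0058, 1], [2.13, -0.28, 0, -0.0002, -0.0013, 0.0088, 1], [2.84, -0.37, 0, -0.0002, -0.0018, 0.0117, 1], [3.55, -0.46, 0, -0.0003, -0.0024, 0.0146, 1], [4.26, -0.55, 0, -0.0004, -0.003, 0.0175, 1], [4.97, -0.65, 0, -0.0005, -0.0036, 0.0204, 1], [5.68, -0.75, 0, -0.0006, -0.0043, 0.0233, 1]]
  ]
}}

```text
time: 10.8
position: [0.5685, 0.3126, 0.0929]
tool_rot: [-0.669, 0.043, -0.049, 0.74]
ft_force: [0.4, -1.5, -5.0]
grip_width: 0.0111
```

```bash
cat >> h.py <<'E'
c0,s0=np.cos(RAMP[2]),np.sin(RAMP[2]);AX=np.array([c0,s0,0]);YAX=np.array([-s0,c0,0])
def tcp(th):
    R=Ro.from_rotvec(AX*th)
    return np.r_[RAMP[:2],.036]+np.array([.0012,0,.002])+R.apply(YAX*.235+[0,0,.05])+R.apply([0,0,-1])*grip_point_offset
def ang():
    o=get_obs();R=Ro.from_quat(o["tool_rot"]);d=-R.as_matrix()[:,1]
    tool=np.arctan2(-d@YAX,d[2])
    g=o["position"]+d*grip_point_offset-np.r_[RAMP[:2],.038]
    pos=np.arctan2(g[2],g@YAX)-np.arctan2(.05,.235)
    print("t",round(o["time"],2),"angle tool %.4f pos %.4f r %.4f"%(tool,pos,np.hypot(g[2],g@YAX)),"F",np.round(o["ft_force"],1),"w",round(o["grip_width"],4))
    return tool,pos
def tgt(th):
    R=Ro.from_rotvec(AX*th)*Rt(RAMP[2]);o=get_obs()
    rv=(R*Ro.from_quat(o["tool_rot"]).inv()).as_rotvec(degrees=True)
    print("%.3f"%th,np.round(rv,2),np.round(tcp(th)-o["position"],4))
def snap(name):
    from rig import camera
    import cv2
    out=[]
    im=camera("scene")[:,:,::-1]
    cv2.imwrite(f"pics/{name}_s.png",im)
    return im
E
python3 - <<'E'
from h import *
ang()
for t in (.1,.15,.2,.24):tgt(t)
E
```

```text
t 10.8 angle tool 0.1003 pos 0.1013 r 0.2402 F [ 0.4 -1.5 -5. ] w 0.0111
0.100 [-0.    0.12 -0.06] [-0.0001  0.0004 -0.0003]
0.150 [ 2.84 -0.25 -0.06] [-0.0005 -0.0026  0.0112]
0.200 [ 5.68 -0.62 -0.05] [-0.001  -0.0062  0.0225]
0.240 [ 7.95 -0.92 -0.05] [-0.0014 -0.0094  0.0314]
```

Request:
{"method": "jog_arm", "body": {
  "increments": [
    [[0.71, 0.05, 0, -0.0001, -0.0003, 0.0025, 1], [1.42, -0.05, 0, -0.0002, -0.001, 0.0054, 1], [2.13, -0.15, 0, -0.0004, -0.0018, 0.0083, 1], [2.84, -0.25, 0, -0.0005, -0.0026, 0.0112, 1], [3.55, -0.35, 0, -0.0006, -0.0035, 0.014, 1], [4.26, -0.45, 0, -0.0007, -0.0044, 0.0169, 1], [4.97, -0.54, 0, -0.0008, -0.0053, 0.0197, 1], [5.68, -0.62, 0, -0.001, -0.0062, 0.0225, 1]]
  ]
}}

```text
time: 11.6
position: [0.5675, 0.3059, 0.1155]
tool_rot: [-0.632, 0.041, -0.05, 0.773]
ft_force: [1.2, -5.1, -6.8]
grip_width: 0.0112
```

```bash
python3 - <<'E'
from h import *
ang()
for t in (.2,.22,.24,.25):tgt(t)
import cv2
im=snap("r20")[100:250,240:440]
cv2.imwrite("pics/r20.png",cv2.resize(im,None,fx=4,fy=4,interpolation=cv2.INTER_CUBIC))
E
```

```text
t 11.6 angle tool 0.2004 pos 0.2009 r 0.2400 F [ 1.2 -5.1 -6.8] w 0.0112
0.200 [-0.02  0.01 -0.06] [ 0.      0.0004 -0.0001]
0.220 [ 1.12 -0.13 -0.06] [-0.0002 -0.0011  0.0043]
0.240 [ 2.25 -0.28 -0.06] [-0.0004 -0.0028  0.0088]
0.250 [ 2.82 -0.36 -0.06] [-0.0005 -0.0037  0.011 ]
```

View pics/r20.png

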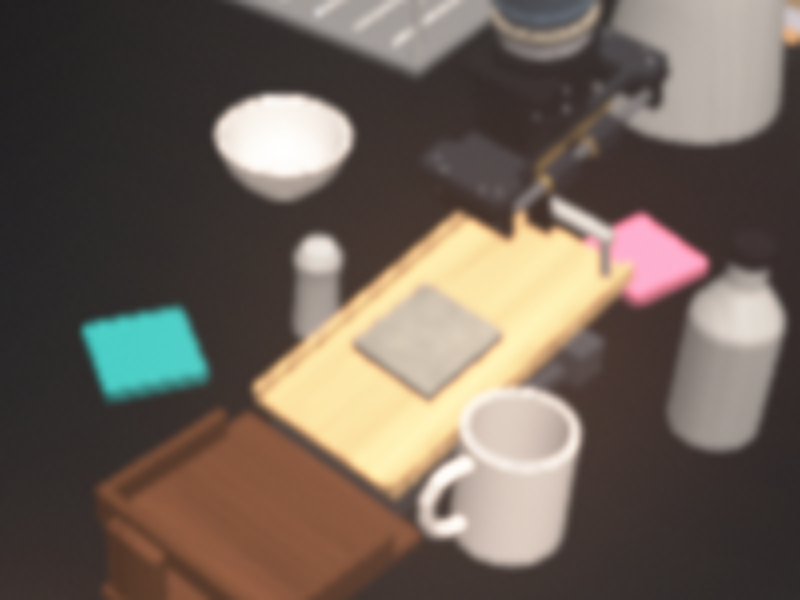

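The coaster at (428,340) is in plain view in the scene camera and the board is rising with the bar. I'll write a tracker for its position along the board.

```bash
cat >> h.py <<'E'
def track(th,im):
    import cv2
    H=np.r_[RAMP[:2],.036]
    Rb=np.c_[AX,YAX,[0,0,1]]; Rth=Ro.from_rotvec(AX*th).as_matrix()@Rb
    b2w=lambda L:H+np.atleast_2d(L)@Rth.T
    poly=proj("scene",b2w([[-.055,-.01,.022],[.055,-.01,.022],[.055,.2,.022],[-.055,.2,.022]]))
    m=np.zeros(im.shape[:2],np.uint8);cv2.fillConvexPoly(m,np.round(poly).astype(int),255)
    hsv=cv2.cvtColor(np.ascontiguousarray(im),cv2.COLOR_BGR2HSV)
    g=((hsv[...,1]<75)&(hsv[...,2]>60)&(m>0)).astype(np.uint8)
    n,l,st,ce=cv2.connectedComponentsWithStats(g)
    if n<2: print("no coaster on board");return None
    k=1+np.argmax(st[1:,4]);uv=ce[k]
    c=CI["scene"];o=-c["R"].T@c["t"];d=c["R"].T@np.linalg.inv(c["K"])@np.r_[uv,1]
    ol=Rth.T@(o-H);dl=Rth.T@d;P=ol+dl*(.020-ol[2])/dl[2]
    print("coaster local x %.4f y %.4f area %d"%(P[0],P[1],st[k,4]));return P
E
python3 - <<'E'
from h import *
import cv2
a=ang();track(a[0],cv2.imread("pics/r20_s.png"))
track(0,cv2.imread("pics/scene0.png"))
E
```

```text
t 11.65 angle tool 0.2010 pos 0.2028 r 0.2400 F [ 1.1 -4.2 -5.3] w 0.0111
coaster local x 0.0000 y 0.0996 area 594
coaster local x 0.0001 y 0.0988 area 525
```

Request:
{"method": "jog_arm", "body": {
  "increments": [
    [[0.7, -0.1, 0, -0.0001, -0.0006, 0.0027, 1], [1.4, -0.18, 0, -0.0002, -0.0015, 0.0055, 1], [2.1, -0.26, 0, -0.0004, -0.0026, 0.0083, 1], [2.8, -0.36, 0, -0.0005, -0.0037, 0.011, 1]]
  ]
}}

```text
time: 12.05
position: [0.5669, 0.3016, 0.1268]
tool_rot: [-0.612, 0.04, -0.051, 0.788]
ft_force: [1.4, -4.2, -7.2]
grip_width: 0.0112
```

```bash
python3 - <<'E'
from h import *
a=ang();track(a[0],snap("r25"))
for t in np.arange(.25,.32,.01):tgt(t)
E
```

```text
t 12.05 angle tool 0.2504 pos 0.2523 r 0.2399 F [ 1.4 -4.2 -7.2] w 0.0112
coaster local x -0.0001 y 0.0999 area 616
0.250 [-0.06 -0.   -0.02] [ 0.0001  0.0008 -0.0007]
0.260 [ 0.51 -0.08 -0.02] [-0.     -0.0001  0.0015]
0.270 [ 1.07 -0.15 -0.02] [-0.0002 -0.001   0.0037]
0.280 [ 1.64 -0.23 -0.02] [-0.0003 -0.0019  0.0058]
0.290 [ 2.21 -0.3  -0.02] [-0.0004 -0.0028  0.008 ]
0.300 [ 2.78 -0.38 -0.02] [-0.0005 -0.0038  0.0102]
0.310 [ 3.35 -0.45 -0.02] [-0.0007 -0.0048  0.0123]
0.320 [ 3.91 -0.53 -0.02] [-0.0008 -0.0058  0.0144]
```

Request:
{"method": "jog_arm", "body": {
  "increments": [
    [[0.55, -0.07, 0, -0.0001, -0.0008, 0.002, 1], [1.1, -0.15, 0, -0.0002, -0.0018, 0.0042, 1], [1.1, -0.15, 0, -0.0002, -0.0018, 0.0042, 1]]
  ]
}}

```text
time: 12.4
position: [0.5666, 0.2995, 0.1316]
tool_rot: [-0.604, 0.04, -0.052, 0.794]
ft_force: [1.2, -3.9, -5.8]
grip_width: 0.0111
```

```bash
cat > st.py <<'E'
from h import *
import sys
a=ang();track(a[0],snap(sys.argv[1]))
for k in (.01,.015):tgt(a[0]+k)
E
python3 st.py r27
```

```text
t 12.4 angle tool 0.2711 pos 0.2745 r 0.2399 F [ 1.2 -3.9 -5.8] w 0.0111
coaster local x -0.0003 y 0.1000 area 622
0.281 [ 0.59 -0.09 -0.  ] [-0.     -0.0001  0.0017]
0.286 [ 0.87 -0.12 -0.  ] [-0.0001 -0.0006  0.0028]
```

Request:
{"method": "jog_arm", "body": {
  "increments": [
    [[0.35, -0.05, 0, -0.0001, -0.0006, 0.0013, 1], [0.7, -0.1, 0, -0.0001, -0.0011, 0.0026, 1], [0.7, -0.1, 0, -0.0001, -0.0011, 0.0026, 1]]
  ]
}}

```text
time: 12.75
position: [0.5665, 0.2984, 0.1342]
tool_rot: [-0.599, 0.039, -0.052, 0.798]
ft_force: [1.9, -3.2, -6.0]
grip_width: 0.0111
```

```bash
python3 st.py r28
```

```text
t 12.75 angle tool 0.2833 pos 0.2864 r 0.2399 F [ 1.9 -3.2 -6. ] w 0.0111
coaster local x -0.0003 y 0.0999 area 629
0.293 [ 0.58 -0.08 -0.  ] [-0.     -0.0001  0.0017]
0.298 [ 0.86 -0.12 -0.  ] [-0.0001 -0.0006  0.0028]
```

Request:
{"method": "jog_arm", "body": {
  "increments": [
    [[0.35, -0.05, 0, -0.0001, -0.0005, 0.0012, 1], [0.7, -0.1, 0, -0.0001, -0.001, 0.0025, 1], [0.7, -0.1, 0, -0.0001, -0.001, 0.0025, 1]]
  ]
}}

```text
time: 13.1
position: [0.5663, 0.2972, 0.1368]
tool_rot: [-0.594, 0.039, -0.053, 0.802]
ft_force: [0.9, -4.3, -6.1]
grip_width: 0.0112
```

```bash
python3 st.py r295
```

```text
t 13.1 angle tool 0.2957 pos 0.2982 r 0.2398 F [ 0.9 -4.3 -6.1] w 0.0112
coaster local x -0.0004 y 0.1001 area 631
0.306 [ 0.58 -0.09  0.02] [-0.     -0.0002  0.0019]
0.311 [ 0.86 -0.13  0.02] [-0.0001 -0.0007  0.0029]
```

Request:
{"method": "jog_arm", "body": {
  "increments": [
    [[0.35, -0.05, 0, -0.0001, -0.0005, 0.0012, 1], [0.7, -0.1, 0, -0.0001, -0.001, 0.0025, 1], [0.7, -0.1, 0, -0.0001, -0.001, 0.0025, 1]]
  ]
}}

```text
time: 13.45
position: [0.5662, 0.2961, 0.1393]
tool_rot: [-0.589, 0.039, -0.053, 0.805]
ft_force: [1.6, -4.5, -7.4]
grip_width: 0.0113
```

```bash
python3 st.py r307
```

```text
t 13.45 angle tool 0.3080 pos 0.3102 r 0.2398 F [ 1.6 -4.5 -7.4] w 0.0113
coaster local x -0.0002 y 0.1003 area 631
0.318 [ 0.58 -0.09  0.03] [-0.     -0.0003  0.002 ]
0.323 [ 0.86 -0.13  0.03] [-0.0001 -0.0008  0.003 ]
```

Request:
{"method": "jog_arm", "body": {
  "increments": [
    [[0.35, -0.05, 0, -0.0001, -0.0005, 0.0012, 1], [0.7, -0.1, 0, -0.0001, -0.001, 0.0025, 1], [0.7, -0.1, 0, -0.0001, -0.001, 0.0025, 1]]
  ]
}}

```text
time: 13.8
position: [0.566, 0.2949, 0.1418]
tool_rot: [-0.584, 0.039, -0.053, 0.809]
ft_force: [2.2, -5.8, -7.2]
grip_width: 0.0113
```

```bash
python3 st.py r320
```

```text
t 13.8 angle tool 0.3203 pos 0.3218 r 0.2398 F [ 2.2 -5.8 -7.2] w 0.0113
coaster local x -0.0002 y 0.1003 area 628
0.330 [ 0.58 -0.08  0.03] [-0.     -0.0004  0.0021]
0.335 [ 0.86 -0.12  0.03] [-0.0001 -0.0009  0.0031]
```

Request:
{"method": "jog_arm", "body": {
  "increments": [
    [[0.35, -0.05, 0, -0.0001, -0.0006, 0.0012, 1], [0.7, -0.1, 0, -0.0001, -0.0011, 0.0025, 1], [0.7, -0.1, 0, -0.0001, -0.0011, 0.0025, 1]]
  ]
}}

```text
time: 14.15
position: [0.5658, 0.2936, 0.1443]
tool_rot: [-0.579, 0.038, -0.053, 0.813]
ft_force: [0.7, -4.5, -7.8]
grip_width: 0.0108
```

```bash
python3 st.py r332
```

```text
t 14.15 angle tool 0.3326 pos 0.3337 r 0.2398 F [ 0.7 -4.5 -7.8] w 0.0108
coaster local x -0.0003 y 0.1002 area 636
0.343 [ 0.58 -0.08  0.04] [-0.0001 -0.0004  0.0022]
0.348 [ 0.86 -0.12  0.04] [-0.0001 -0.001   0.0032]
```

Request:
{"method": "jog_arm", "body": {
  "increments": [
    [[0.35, -0.05, 0, -0.0001, -0.0006, 0.0013, 1], [0.7, -0.1, 0, -0.0001, -0.0012, 0.0026, 1], [0.7, -0.1, 0, -0.0001, -0.0012, 0.0026, 1]]
  ]
}}

```text
time: 14.5
position: [0.5656, 0.2923, 0.1468]
tool_rot: [-0.574, 0.038, -0.054, 0.816]
ft_force: [0.4, -4.7, -7.8]
grip_width: 0.0114
```

```bash
python3 st.py r345
```

```text
t 14.5 angle tool 0.3448 pos 0.3458 r 0.2398 F [ 0.4 -4.7 -7.8] w 0.0114
coaster local x 0.0001 y 0.0999 area 644
0.355 [ 0.58 -0.08  0.04] [-0.     -0.0005  0.0022]
0.360 [ 0.86 -0.12  0.04] [-0.0001 -0.001   0.0032]
```

Request:
{"method": "jog_arm", "body": {
  "increments": [
    [[0.35, -0.05, 0, -0.0001, -0.0006, 0.0013, 1], [0.7, -0.1, 0, -0.0001, -0.0012, 0.0026, 1], [0.7, -0.1, 0, -0.0001, -0.0012, 0.0026, 1]]
  ]
}}

```text
time: 14.85
position: [0.5655, 0.291, 0.1494]
tool_rot: [-0.569, 0.037, -0.054, 0.82]
ft_force: [1.0, -3.9, -6.8]
grip_width: 0.0111
```

```bash
python3 st.py r357
```

```text
t 14.85 angle tool 0.3568 pos 0.3578 r 0.2398 F [ 1.  -3.9 -6.8] w 0.0111
coaster local x 0.0004 y 0.0963 area 645
0.367 [ 0.57 -0.08  0.04] [-0.     -0.0005  0.0022]
0.372 [ 0.86 -0.12  0.04] [-0.0001 -0.001   0.0032]
```

The coaster has moved 3.6 mm down the board, so it is sliding. I'll hold here.

Request:
{"method": "jog_arm", "body": {
  "increments": [
    [[0, 0, 0, 0, 0, 0, 1], [0, 0, 0, 0, 0, 0, 1], [0, 0, 0, 0, 0, 0, 1]]
  ]
}}

```text
time: 15.2
position: [0.5655, 0.291, 0.1493]
tool_rot: [-0.569, 0.037, -0.054, 0.82]
ft_force: [0.2, -3.8, -6.9]
grip_width: 0.011
```

```bash
python3 st.py h1
```

```text
t 15.2 angle tool 0.3566 pos 0.3574 r 0.2398 F [ 0.2 -3.8 -6.9] w 0.011
coaster local x 0.0002 y 0.0783 area 654
0.367 [ 0.57 -0.07  0.03] [-0.     -0.0005  0.0022]
0.372 [ 0.85 -0.11  0.03] [-0.0001 -0.001   0.0032]
```

It is accelerating down: 18 mm in 0.35 s. Still holding.

Request:
{"method": "jog_arm", "body": {
  "increments": [
    [[0, 0, 0, 0, 0, 0, 1], [0, 0, 0, 0, 0, 0, 1], [0, 0, 0, 0, 0, 0, 1], [0, 0, 0, 0, 0, 0, 1], [0, 0, 0, 0, 0, 0, 1], [0, 0, 0, 0, 0, 0, 1], [0, 0, 0, 0, 0, 0, 1], [0, 0, 0, 0, 0, 0, 1]]
  ]
}}

```text
time: 16.05
position: [0.5655, 0.291, 0.1493]
tool_rot: [-0.569, 0.037, -0.054, 0.82]
ft_force: [0.8, -5.4, -6.3]
grip_width: 0.0109
```

Request:
{"method": "jog_arm", "body": {
  "increments": [
    [[0, 0, 0, 0, 0, 0, 1], [0, 0, 0, 0, 0, 0, 1], [0, 0, 0, 0, 0, 0, 1], [0, 0, 0, 0, 0, 0, 1], [0, 0, 0, 0, 0, 0, 1], [0, 0, 0, 0, 0, 0, 1], [0, 0, 0, 0, 0, 0, 1], [0, 0, 0, 0, 0, 0, 1]]
  ]
}}

```text
time: 16.85
position: [0.5655, 0.291, 0.1493]
tool_rot: [-0.569, 0.037, -0.054, 0.819]
ft_force: [0.3, -5.8, -5.7]
grip_width: 0.0112
```

```bash
python3 - <<'E'
from h import *
from rig import camera
import cv2
ang()
for n,(a,b,c,d) in {"scene":(140,290,240,440),"top":(130,260,200,400)}.items():
    im=camera(n)[:,:,::-1][a:b,c:d]
    cv2.imwrite(f"pics/k1{n}.png",cv2.resize(im,None,fx=4,fy=4,interpolation=cv2.INTER_CUBIC))
E
```

```text
t 16.85 angle tool 0.3564 pos 0.3577 r 0.2398 F [ 0.3 -5.8 -5.7] w 0.0112
```

View pics/k1scene.png

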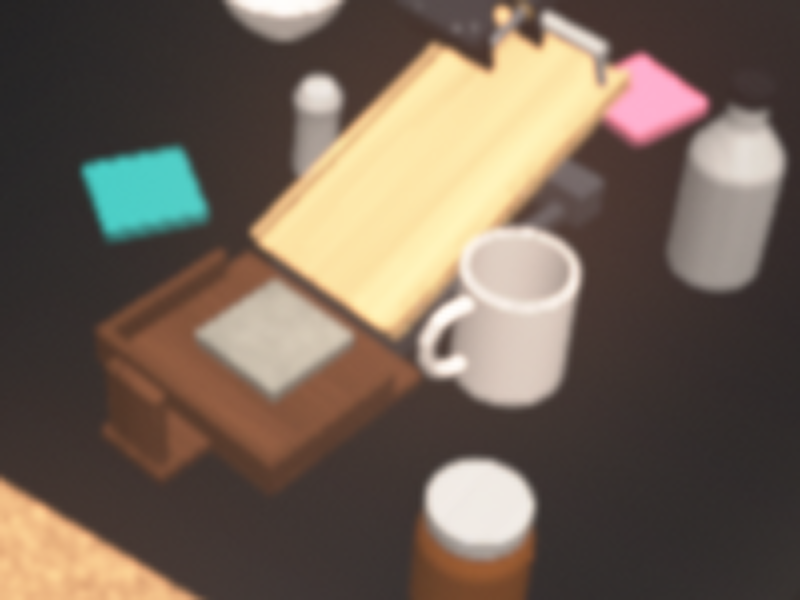

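View pics/k1top.png

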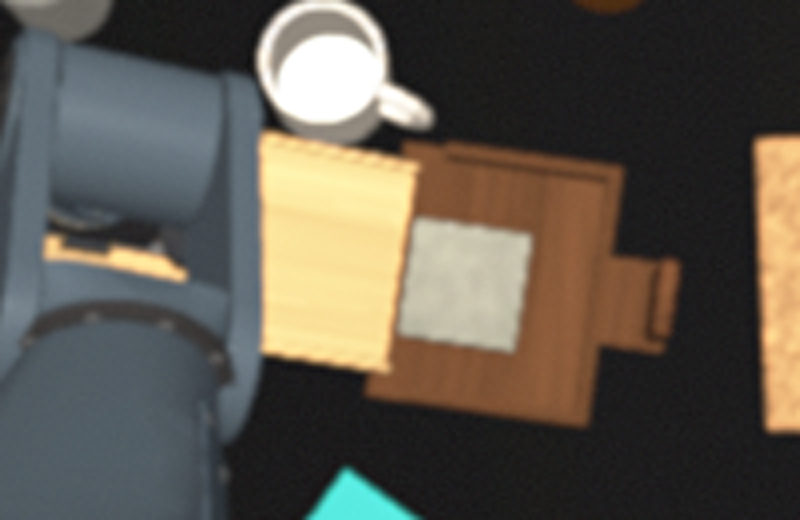

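```bash
python3 - <<'E'
from h import *
import cv2
np.set_printoptions(precision=4,suppress=True)
for n in("scene","top"):
    im=cv2.imread(f"pics/k1{n}.png")
    a=im[230:440,160:440] if n=="scene" else im[180:380,360:560]
    cv2.imwrite(f"pics/k2{n}.png",cv2.resize(a,None,fx=2.8,fy=2.8,interpolation=cv2.INTER_CUBIC))
cs=lambda u,v:crop(u,v,4,240,140); ct=lambda u,v:crop(u,v,4,200,130)
T=[.5274,.0036,-.1304]
# top-face corners, fit 6dof ; local: y toward ramp
obs=[("top",ct(417,218),[.04,.04,.012]),("top",ct(532,235),[.04,-.04,.012]),("top",ct(516,352),[-.04,-.04,.012]),("top",ct(399,338),[-.04,.04,.012]),
("scene",cs(275,278),[-.04,.04,.012]),("scene",cs(353,335),[.04,.04,.012]),("scene",cs(275,393),[.04,-.04,.012]),("scene",cs(196,335),[-.04,-.04,.012])]
def f(p):
    return np.concatenate([proj(n,p[:3]+Ro.from_rotvec(p[3:]).apply(l))[0]-uv for n,uv,l in obs])
r=least_squares(f,[.52,0,.01,0,0,-.13]);print(r.x,r.fun.reshape(-1,2))
print("normal",Ro.from_rotvec(r.x[3:]).apply([0,0,1]))
for z in (.02,):
  for n,uv,l in obs: print(n,ray(n,uv,z))
E
```

```text
[ 0.5256  0.024   0.0079  0.0132 -0.0025 -0.1235] [[-0.6328  0.0343]
 [-0.2376 -0.2039]
 [-0.1912 -0.362 ]
 [-0.2318 -0.9123]
 [-0.5303  0.2641]
 [-0.1397 -0.1484]
 [-0.5971  0.1767]
 [-0.7485 -0.0867]]
normal [-0.0033 -0.013   0.9999]
top [0.5704 0.0569 0.02  ]
top [ 0.5598 -0.0214  0.02  ]
top [ 0.48   -0.0114  0.02  ]
top [0.4884 0.0678 0.02  ]
scene [0.4911 0.0706 0.02  ]
scene [0.5706 0.0588 0.02  ]
scene [ 0.5616 -0.0197  0.02  ]
scene [ 0.4833 -0.0104  0.02  ]
```

View pics/k2scene.png

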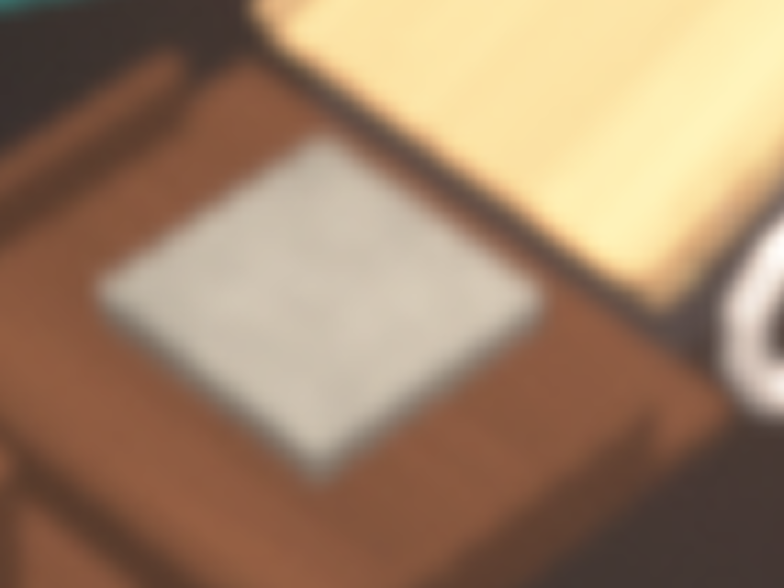

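View pics/k2top.png

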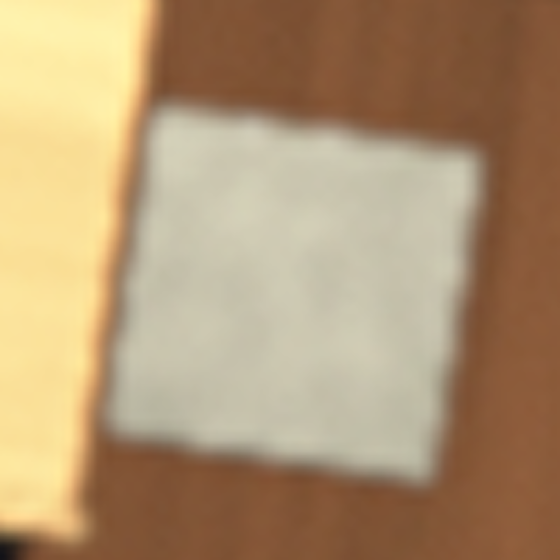

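The coaster lies flat: the fit gives a 0.8° tilt and its underside at 8 mm, which is the tray floor height. Now I lower the board slowly.

```bash
python3 - <<'E'
from h import *
a=ang()
for k in range(1,9):tgt(a[0]-.0125*k)
for t in (.15,.1,.05,0): tgt(t)
E
```

```text
t 16.95 angle tool 0.3564 pos 0.3578 r 0.2398 F [ 0.7 -5.8 -7.5] w 0.011
0.344 [-0.71  0.11  0.02] [ 0.0003  0.0021 -0.0026]
0.331 [-1.42  0.2   0.02] [ 0.0004  0.0035 -0.0053]
0.319 [-2.13  0.3   0.02] [ 0.0006  0.0048 -0.0079]
0.306 [-2.84  0.39  0.02] [ 0.0008  0.006  -0.0106]
0.294 [-3.55  0.48  0.02] [ 0.0009  0.0072 -0.0133]
0.281 [-4.26  0.58  0.02] [ 0.0011  0.0084 -0.016 ]
0.269 [-4.97  0.67  0.02] [ 0.0013  0.0096 -0.0187]
0.256 [-5.68  0.76  0.02] [ 0.0014  0.0107 -0.0215]
0.150 [-1.172e+01  1.560e+00  1.000e-02] [ 0.0025  0.019  -0.0453]
0.100 [-1.456e+01  1.930e+00  1.000e-02] [ 0.0029  0.022  -0.0567]
0.050 [-1.74e+01  2.31e+00  1.00e-02] [ 0.0032  0.0244 -0.0683]
0.000 [-2.024e+01  2.680e+00  1.000e-02] [ 0.0034  0.0262 -0.08  ]
```

Request:
{"method": "jog_arm", "body": {
  "increments": [
    [[-0.71, 0.1, 0, 0.0002, 0.0014, -0.0026, 1], [-1.42, 0.2, 0, 0.0004, 0.0029, -0.0053, 1], [-2.13, 0.3, 0, 0.0005, 0.0042, -0.0079, 1], [-2.84, 0.39, 0, 0.0007, 0.0055, -0.0106, 1], [-3.55, 0.48, 0, 0.0008, 0.0067, -0.0133, 1], [-4.26, 0.58, 0, 0.001, 0.0079, -0.016, 1], [-4.97, 0.67, 0, 0.0012, 0.0091, -0.0187, 1], [-5.68, 0.76, 0, 0.0013, 0.0102, -0.0215, 1]]
  ]
}}

```text
time: 17.75
position: [0.5669, 0.3012, 0.1277]
tool_rot: [-0.61, 0.04, -0.052, 0.79]
ft_force: [0.6, -6.5, -5.5]
grip_width: 0.0109
```

```bash
python3 - <<'E'
from h import *
a=ang()
for k in range(1,9):tgt(a[0]-.0125*k)
E
```

```text
t 17.75 angle tool 0.2554 pos 0.2565 r 0.2399 F [ 0.6 -6.5 -5.5] w 0.0109
0.243 [-0.71  0.1   0.  ] [ 0.0002  0.0017 -0.0028]
0.230 [-1.42  0.19  0.  ] [ 0.0003  0.0027 -0.0056]
0.218 [-2.13  0.28  0.  ] [ 0.0005  0.0037 -0.0084]
0.205 [-2.84  0.38  0.  ] [ 0.0006  0.0047 -0.0112]
0.193 [-3.55  0.47  0.  ] [ 0.0007  0.0057 -0.014 ]
0.180 [-4.26  0.56  0.  ] [ 0.0008  0.0066 -0.0168]
0.168 [-4.97  0.66  0.  ] [ 0.001   0.0075 -0.0196]
0.155 [-5.68  0.75  0.  ] [ 0.0011  0.0084 -0.0224]
```

Request:
{"method": "jog_arm", "body": {
  "increments": [
    [[-0.71, 0.1, 0, 0.0002, 0.0013, -0.0028, 1], [-1.42, 0.19, 0, 0.0003, 0.0025, -0.0056, 1], [-2.13, 0.28, 0, 0.0005, 0.0035, -0.0084, 1], [-2.84, 0.38, 0, 0.0006, 0.0045, -0.0112, 1], [-3.55, 0.47, 0, 0.0007, 0.0055, -0.014, 1], [-4.26, 0.56, 0, 0.0008, 0.0064, -0.0168, 1], [-4.97, 0.66, 0, 0.001, 0.0073, -0.0196, 1], [-5.68, 0.75, 0, 0.0011, 0.0082, -0.0224, 1]]
  ]
}}

```text
time: 18.55
position: [0.568, 0.3093, 0.1053]
tool_rot: [-0.649, 0.043, -0.049, 0.758]
ft_force: [1.0, -6.6, -5.3]
grip_width: 0.0109
```

```bash
python3 - <<'E'
from h import *
a=ang()
for k in range(1,9):tgt(a[0]-.0125*k)
E
```

```text
t 18.55 angle tool 0.1541 pos 0.1555 r 0.2401 F [ 1.  -6.6 -5.3] w 0.0109
0.142 [-0.71  0.07 -0.  ] [ 0.0001  0.0012 -0.0031]
0.129 [-1.42  0.16 -0.  ] [ 0.0002  0.002  -0.006 ]
0.117 [-2.13  0.26 -0.  ] [ 0.0003  0.0027 -0.0088]
0.104 [-2.84  0.35 -0.  ] [ 0.0004  0.0034 -0.0117]
0.092 [-3.55  0.44 -0.  ] [ 0.0005  0.0041 -0.0146]
0.079 [-4.26  0.54 -0.  ] [ 0.0006  0.0047 -0.0175]
0.067 [-4.97  0.63 -0.  ] [ 0.0006  0.0053 -0.0204]
0.054 [-5.68  0.72 -0.  ] [ 0.0007  0.0059 -0.0233]
```

Request:
{"method": "jog_arm", "body": {
  "increments": [
    [[-0.71, 0.07, 0, 0.0001, 0.0011, -0.0029, 1], [-1.42, 0.16, 0, 0.0002, 0.002, -0.0058, 1], [-2.13, 0.26, 0, 0.0003, 0.0027, -0.0087, 1], [-2.84, 0.35, 0, 0.0004, 0.0034, -0.0116, 1], [-3.55, 0.44, 0, 0.0005, 0.0041, -0.0145, 1], [-4.26, 0.54, 0, 0.0006, 0.0047, -0.0174, 1], [-4.97, 0.63, 0, 0.0006, 0.0053, -0.0203, 1], [-5.68, 0.72, 0, 0.0007, 0.0059, -0.0232, 1]]
  ]
}}

```text
time: 19.35
position: [0.5687, 0.315, 0.0821]
tool_rot: [-0.687, 0.045, -0.047, 0.724]
ft_force: [1.5, -6.2, -4.3]
grip_width: 0.0109
```

```bash
python3 - <<'E'
from h import *
a=ang()
for t in (.04,.03,.02,.01,0,-.01):tgt(t)
E
```

```text
t 19.35 angle tool 0.0530 pos 0.0548 r 0.2403 F [ 1.5 -6.2 -4.3] w 0.0109
0.040 [-0.74  0.08  0.01] [ 0.      0.0008 -0.0035]
0.030 [-1.31  0.15  0.01] [ 0.0001  0.0012 -0.0058]
0.020 [-1.88  0.23  0.01] [ 0.0001  0.0015 -0.0082]
0.010 [-2.45  0.3   0.01] [ 0.0002  0.0019 -0.0105]
0.000 [-3.01  0.38  0.01] [ 0.0002  0.0022 -0.0128]
-0.010 [-3.58  0.45  0.01] [ 0.0002  0.0025 -0.0152]
```

Request:
{"method": "jog_arm", "body": {
  "increments": [
    [[-0.57, 0.07, 0, 0, 0.0004, -0.0023, 1], [-1.1, 0.14, 0, 0, 0.0008, -0.0046, 1], [-1.6, 0.2, 0, 0.0001, 0.0012, -0.0066, 1], [-2, 0.25, 0, 0.0001, 0.0015, -0.0085, 1], [-2.3, 0.29, 0, 0.0002, 0.0018, -0.0099, 1], [-2.6, 0.33, 0, 0.0002, 0.002, -0.0112, 1], [-2.8, 0.35, 0, 0.0002, 0.0021, -0.012, 1], [-3, 0.38, 0, 0.0002, 0.0022, -0.0128, 1]]
  ]
}}

```text
time: 20.15
position: [0.569, 0.3171, 0.0696]
tool_rot: [0.706, -0.047, 0.046, -0.705]
ft_force: [1.3, -6.2, -4.2]
grip_width: 0.0109
```

Request:
{"method": "jog_arm", "body": {
  "increments": [
    [[-0.05, 0, 0, 0, 0, -0.0004, 1], [-0.05, 0, 0, 0, 0, -0.0008, 1], [-0.05, 0, 0, 0, 0, -0.0008, 1]]
  ]
}}

```text
time: 20.45
position: [0.569, 0.3171, 0.0694]
tool_rot: [0.706, -0.047, 0.046, -0.705]
ft_force: [0.5, -6.6, -3.4]
grip_width: 0.0109
```

```bash
python3 - <<'E'
from h import *
ang();tgt(0)
E
```

```text
t 20.45 angle tool -0.0018 pos 0.0004 r 0.2404 F [ 0.5 -6.6 -3.4] w 0.0109
0.000 [ 0.09 -0.08  0.05] [-0.0001  0.0001 -0.0001]
```

Request:
{"method": "jog_arm", "body": {
  "increments": [
    [[0, 0, 0, 0, 0, -0.0008, 1], [0, 0, 0, 0, 0, -0.0015, 1], [0, 0, 0, 0, 0, -0.0015, 1], [0, 0, 0, 0, 0, -0.0015, 1]]
  ]
}}

```text
time: 20.85
position: [0.569, 0.3171, 0.0694]
tool_rot: [0.706, -0.047, 0.046, -0.705]
ft_force: [1.2, -5.9, 1.1]
grip_width: 0.0108
```

Request:
{"method": "jog_arm", "body": {
  "increments": [
    [[0, 0, 0, 0, 0, -0.0008, 1], [0, 0, 0, 0, 0, -0.0015, 1], [0, 0, 0, 0, 0, -0.0015, 1], [0, 0, 0, 0, 0, -0.0015, 1]]
  ]
}}

```text
time: 21.25
position: [0.569, 0.3171, 0.0694]
tool_rot: [0.706, -0.047, 0.046, -0.705]
ft_force: [-0.0, -7.0, 1.8]
grip_width: 0.0109
```

The board has bottomed out: the height does not change and the force has turned to a light push. Releasing.

Request:
{"method": "jog_arm", "body": {
  "increments": [
    [[0, 0, 0, 0, 0, 0, 0.7], [0, 0, 0, 0, 0, 0, 0.3], [0, 0, 0, 0, 0, 0, 0], [0, 0, 0, 0, 0, 0, 0], [0, 0, 0, 0, 0, 0, 0], [0, 0, 0, 0, 0, 0, 0], [0, 0, 0, 0, 0, 0.02, 0], [0, 0, 0, 0, 0, 0.05, 0]]
  ]
}}

```text
time: 22.05
position: [0.5673, 0.3167, 0.1177]
tool_rot: [0.707, -0.049, 0.044, -0.704]
ft_force: [-0.2, -0.5, -0.1]
grip_width: 0.043
```

```bash
python3 - <<'E'
from h import *
o=get_obs();print(o["position"],o["grip_width"],o["ft_force"])
T=[.5274,.0036,-.1304]
delta(Rt(T[2]),place(T,[0,-.112,.058])[0])
E
```

```text
[0.56731292 0.31668335 0.11774643] 0.04300245742942469 [-0.21461244 -0.45570896 -0.10615851]
t 22.05 pos [0.5673 0.3167 0.1177] F [-0.2 -0.5 -0.1] w 0.043
turn [ 0.21 -0.42  0.11] shift [-0.0545 -0.4241 -0.0784]
turn [  -0.65   -0.34 -179.88] shift [-0.0545 -0.4241 -0.0784]
```

Request:
{"method": "jog_arm", "body": {
  "increments": [
    [[0.2, -0.4, 0.1, 0, 0, 0.04, 0], [0.2, -0.4, 0.1, 0, 0, 0.09, 0], [0.2, -0.4, 0.1, -0.01, -0.05, 0.09, 0], [0.2, -0.4, 0.1, -0.02, -0.14, 0.09, 0], [0.2, -0.4, 0.1, -0.03, -0.23, 0.09, 0], [0.2, -0.4, 0.1, -0.045, -0.32, 0.09, 0], [0.2, -0.4, 0.1, -0.0545, -0.41, 0.09, 0], [0.2, -0.4, 0.1, -0.0545, -0.424, 0.09, 0]]
  ]
}}

```text
time: 22.85
position: [0.527, 0.0179, 0.208]
tool_rot: [-0.706, 0.046, -0.046, 0.706]
ft_force: [0.9, -0.6, 0.5]
grip_width: 0.0435
```

```bash
python3 - <<'E'
from h import *
T=[.5274,.0036,-.1304]
delta(Rt(T[2]),place(T,[0,-.112,.058])[0])
E
```

```text
t 22.85 pos [0.527  0.0179 0.208 ] F [ 0.9 -0.6  0.5] w 0.0435
turn [0.   0.02 0.01] shift [-0.0141 -0.1253 -0.1687]
turn [ 3.0000e-02 -0.0000e+00 -1.7999e+02] shift [-0.0141 -0.1253 -0.1687]
```

Request:
{"method": "jog_arm", "body": {
  "increments": [
    [[0, 0, 0, -0.006, -0.05, 0, 0], [0, 0, 0, -0.014, -0.1, 0, 0], [0, 0, 0, -0.014, -0.1253, 0, 0], [0, 0, 0, -0.014, -0.1253, -0.02, 0], [0, 0, 0, -0.014, -0.1253, -0.06, 0], [0, 0, 0, -0.014, -0.1253, -0.09, 0], [0, 0, 0, -0.014, -0.1253, -0.09, 0]]
  ]
}}

```text
time: 23.55
position: [0.5101, -0.1064, 0.1148]
tool_rot: [-0.704, 0.049, -0.044, 0.707]
ft_force: [-1.6, 0.3, -0.5]
grip_width: 0.0435
```

```bash
python3 - <<'E'
from h import *
from rig import camera
import cv2
T=[.5274,.0036,-.1304]
im=camera("scene")[:,:,::-1][130:280,200:400]
cv2.imwrite("pics/m1.png",cv2.resize(im,None,fx=4,fy=4,interpolation=cv2.INTER_CUBIC))
delta(Rt(T[2]),place(T,[0,-.112,.058])[0])
E
```

```text
t 23.6 pos [ 0.5117 -0.1069  0.1167] F [ 0.3 -0.8  0.4] w 0.0438
turn [-0.12 -0.21  0.03] shift [ 0.0011 -0.0006 -0.0774]
turn [  -0.34    0.19 -179.97] shift [ 0.0011 -0.0006 -0.0774]
```

View pics/m1.png

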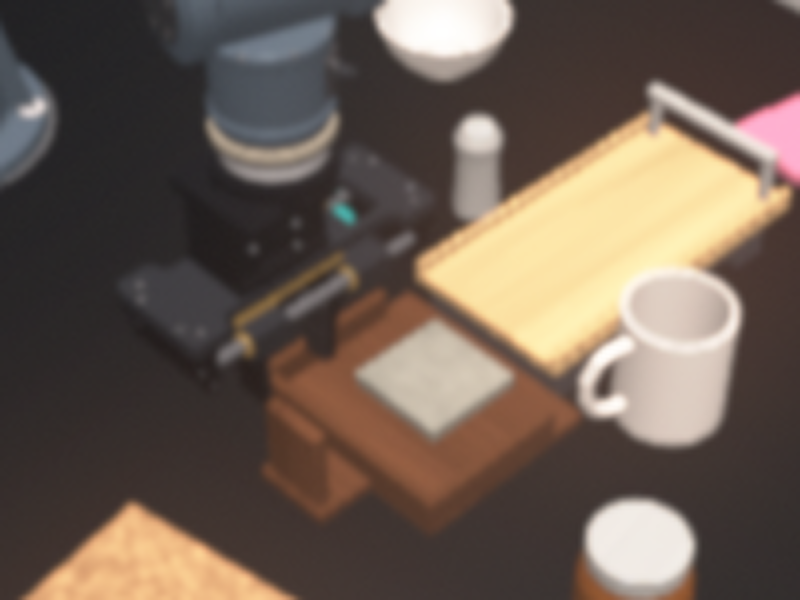

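The board is level and the coaster sits in the tray at (435,378). The gripper is above the tab at (298,450), so I'll grip.

Request:
{"method": "jog_arm", "body": {
  "increments": [
    [[-0.1, -0.2, 0, 0.001, -0.0006, -0.04, 0], [-0.1, -0.2, 0, 0.001, -0.0006, -0.07, 0], [-0.1, -0.2, 0, 0.001, -0.0006, -0.0765, 0], [-0.1, -0.2, 0, 0.001, -0.0006, -0.0765, 0.3], [-0.1, -0.2, 0, 0.001, -0.0006, -0.0765, 0.6], [-0.1, -0.2, 0, 0.001, -0.0006, -0.0765, 1], [-0.1, -0.2, 0, 0.001, -0.0006, -0.0765, 1], [-0.1, -0.2, 0, 0.001, -0.0006, -0.0765, 1]]
  ],
  "squeeze": 30
}}

```text
time: 24.4
position: [0.5133, -0.1076, 0.0412]
tool_rot: [0.706, -0.046, 0.047, -0.706]
ft_force: [0.9, -1.6, 7.8]
grip_width: 0.0119
```

Request:
{"method": "jog_arm", "body": {
  "increments": [
    [[0, 0, 0, 0, 0, 0, 1], [0, 0, 0, 0, 0, 0, 1], [0, 0, 0, 0, 0, 0, 1]]
  ]
}}

```text
time: 24.7
position: [0.5133, -0.1076, 0.0412]
tool_rot: [0.706, -0.046, 0.047, -0.706]
ft_force: [0.2, -0.6, -1.1]
grip_width: 0.0114
```

```bash
python3 - <<'E'
from h import *
T=[.5274,.0036,-.1304]
o=get_obs();d=o["position"][:2]-np.array(T[:2]);c,s=np.cos(T[2]),np.sin(T[2]);lx=c*d[0]+s*d[1];ly=-s*d[0]+c*d[1];print("tool in tray",lx,ly)
print(place(MAT,[0,-.112,0]))
delta(Rt(MAT[2]),place(MAT,[lx,-.112,.0594])[0])
E
```

```text
tool in tray 0.0004526275911506967 -0.11206922238914133
[[ 0.53906761 -0.38181086  0.        ]]
t 24.7 pos [ 0.5133 -0.1076  0.0412] F [ 0.2 -0.6 -1.1] w 0.0114
turn [0.   0.08 9.8 ] shift [ 0.0262 -0.2742 -0.0005]
turn [ 1.200e-01 -0.000e+00 -1.702e+02] shift [ 0.0262 -0.2742 -0.0005]
```

Request:
{"method": "jog_arm", "body": {
  "increments": [
    [[0, 0, 0, -0.0005, -0.004, 0, 1], [0, 0, 0, -0.0015, -0.012, 0, 1], [0, 0, 0, -0.003, -0.024, 0, 1], [0, 0, 0.5, -0.003, -0.04, 0, 1], [0, 0, 1.5, -0.001, -0.058, 0, 1], [0, 0, 2.5, 0.002, -0.078, 0, 1], [0, 0, 3.5, 0.005, -0.098, 0, 1], [0, 0, 4.5, 0.008, -0.118, 0, 1]]
  ]
}}

```text
time: 25.5
position: [0.5203, -0.2265, 0.0412]
tool_rot: [-0.706, 0.019, -0.018, 0.707]
ft_force: [0.3, 4.1, 2.6]
grip_width: 0.0116
```

Request:
{"method": "jog_arm", "body": {
  "increments": [
    [[0, 0, 1, 0.003, -0.02, 0, 1], [0, 0, 2, 0.006, -0.04, 0, 1], [0, 0, 3, 0.009, -0.06, 0, 1], [0, 0, 4, 0.012, -0.08, 0, 1], [0, 0, 5, 0.014, -0.095, 0, 1], [0, 0, 5, 0.015, -0.105, 0, 1], [0, 0, 5, 0.015, -0.112, 0, 1], [0, 0, 5, 0.015, -0.115, 0, 1]]
  ]
}}

```text
time: 26.3
position: [0.5348, -0.3419, 0.0412]
tool_rot: [-0.706, -0.012, 0.012, 0.708]
ft_force: [0.2, 4.4, 3.4]
grip_width: 0.0117
```

```bash
python3 - <<'E'
from h import *
from rig import camera
import cv2
im=camera("scene")[:,:,::-1][200:350,160:360]
cv2.imwrite("pics/m2.png",cv2.resize(im,None,fx=4,fy=4,interpolation=cv2.INTER_CUBIC))
delta(Rt(MAT[2]),place(MAT,[.0005,-.112,.0594])[0])
E
```

```text
t 26.35 pos [ 0.5349 -0.3421  0.0412] F [-1.   1.4  1.1] w 0.0118
turn [-0.07 -0.04  0.31] shift [ 0.0047 -0.0396 -0.0005]
turn [-6.0000e-02  1.1000e-01 -1.7969e+02] shift [ 0.0047 -0.0396 -0.0005]
```

View pics/m2.png

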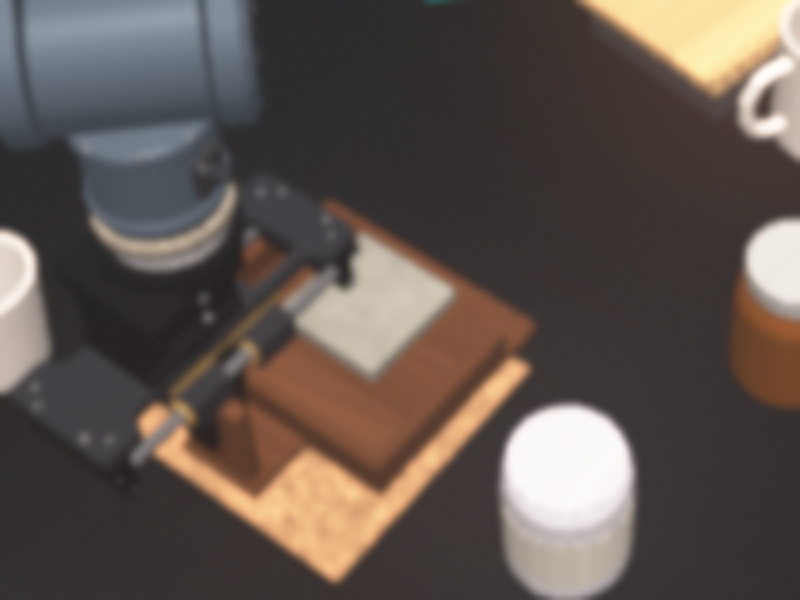

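The coaster rides along, and the tray is about 40 mm short of the mat centre. I'll do the last stretch.

Request:
{"method": "jog_arm", "body": {
  "increments": [
    [[0, 0, 0.1, 0.001, -0.006, 0, 1], [0, 0, 0.2, 0.002, -0.016, 0, 1], [0, 0, 0.3, 0.0035, -0.028, 0, 1], [0, 0, 0.3, 0.0045, -0.036, 0, 1], [0, 0, 0.3, 0.0047, -0.0396, 0, 1], [0, 0, 0.3, 0.0047, -0.0396, 0, 1], [0, 0, 0.3, 0.0047, -0.0396, 0, 1]]
  ]
}}

```text
time: 27.05
position: [0.5398, -0.3829, 0.0412]
tool_rot: [0.707, 0.014, -0.014, -0.707]
ft_force: [-0.5, -0.6, -0.6]
grip_width: 0.012
```

```bash
python3 - <<'E'
from h import *
from rig import camera
import cv2
for n,(a,b,c,d) in {"scene":(220,350,160,320),"top":(140,260,370,500)}.items():
    im=camera(n)[:,:,::-1][a:b,c:d]
    cv2.imwrite(f"pics/m3{n}.png",cv2.resize(im,None,fx=5 if n=="scene" else 5,fy=4.6 if 0 else (4.6 if 0 else 5 if n=="top" else 4.6),interpolation=cv2.INTER_CUBIC) if 0 else cv2.resize(im,None,fx=4.5,fy=4.5,interpolation=cv2.INTER_CUBIC))
delta(Rt(MAT[2]),place(MAT,[.0005,-.112,.0594])[0])
E
```

```text
t 27.15 pos [ 0.5398 -0.3829  0.0412] F [-0.2 -1.2 -0.3] w 0.0115
turn [ 0.06  0.   -0.  ] shift [-0.0002  0.0011 -0.0005]
turn [-1.0e-02  1.0e-01  1.8e+02] shift [-0.0002  0.0011 -0.0005]
```

View pics/m3scene.png

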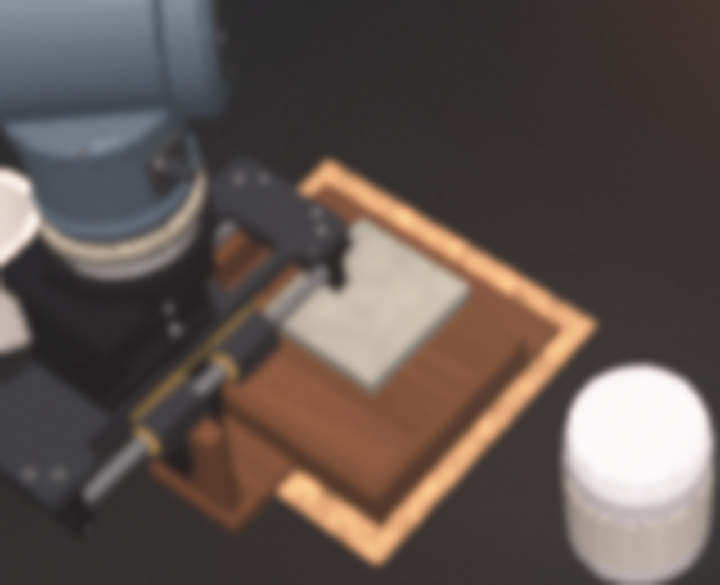

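View pics/m3top.png

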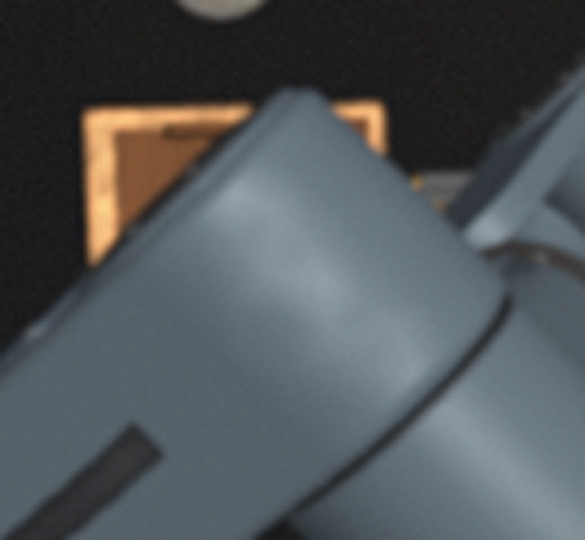

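The margins are even on the visible sides. I'll correct 1 mm in y, release, go up and away, and check.

Request:
{"method": "jog_arm", "body": {
  "increments": [
    [[0, 0, 0, 0, 0.001, 0, 1], [0, 0, 0, 0, 0.001, 0, 1], [0, 0, 0, 0, 0.001, 0, 0.5], [0, 0, 0, 0, 0.001, 0, 0], [0, 0, 0, 0, 0.001, 0, 0], [0, 0, 0, 0, 0.001, 0, 0], [0, 0, 0, 0, 0.001, 0.03, 0], [0, 0, 0, 0, 0.001, 0.07, 0]]
  ]
}}

```text
time: 27.95
position: [0.5382, -0.3802, 0.1093]
tool_rot: [-0.706, -0.013, 0.016, 0.708]
ft_force: [0.7, 0.1, 0.1]
grip_width: 0.0425
```

Request:
{"method": "jog_arm", "body": {
  "increments": [
    [[0, 0, 0, 0, 0, 0.05, 0], [0, 0, 0, 0, 0, 0.1, 0], [0, 0, 0, -0.01, 0.06, 0.1, 0], [0, 0, 0, -0.04, 0.15, 0.1, 0], [0, 0, 0, -0.06, 0.25, 0.1, 0], [0, 0, 0, -0.08, 0.33, 0.1, 0], [0, 0, 0, -0.08, 0.42, 0.1, 0], [0, 0, 0, -0.08, 0.42, 0.1, 0]]
  ]
}}

```text
time: 28.75
position: [0.476, -0.0851, 0.2095]
tool_rot: [-0.706, -0.012, 0.015, 0.708]
ft_force: [0.2, 0.3, -0.3]
grip_width: 0.0435
```

Request:
{"method": "jog_arm", "body": {
  "increments": [
    [[0, 0, 0, 0, 0.05, 0, 0], [0, 0, 0, 0, 0.12, 0, 0], [0, 0, 0, 0, 0.2, 0, 0], [0, 0, 0, 0, 0.25, 0, 0], [0, 0, 0, 0, 0.25, 0, 0], [0, 0, 0, 0, 0.25, 0, 0]]
  ]
}}

```text
time: 29.35
position: [0.4751, 0.1703, 0.2098]
tool_rot: [-0.705, -0.015, 0.018, 0.709]
ft_force: [-0.2, 0.4, -0.5]
grip_width: 0.0434
```

```bash
python3 - <<'E'
from h import *
from rig import camera
import cv2
print(get_obs()["position"],get_obs()["time"])
for n,(a,b,c,d) in {"scene":(230,350,165,310),"top":(150,250,370,480)}.items():
    im=camera(n)[:,:,::-1];cv2.imwrite(f"pics/full_{n}.png",im)
    cv2.imwrite(f"pics/m4{n}.png",cv2.resize(im[a:b,c:d],None,fx=5,fy=5,interpolation=cv2.INTER_CUBIC))
E
```

```text
[0.47508238 0.17028885 0.20981887] 29.35
```

View pics/m4scene.png

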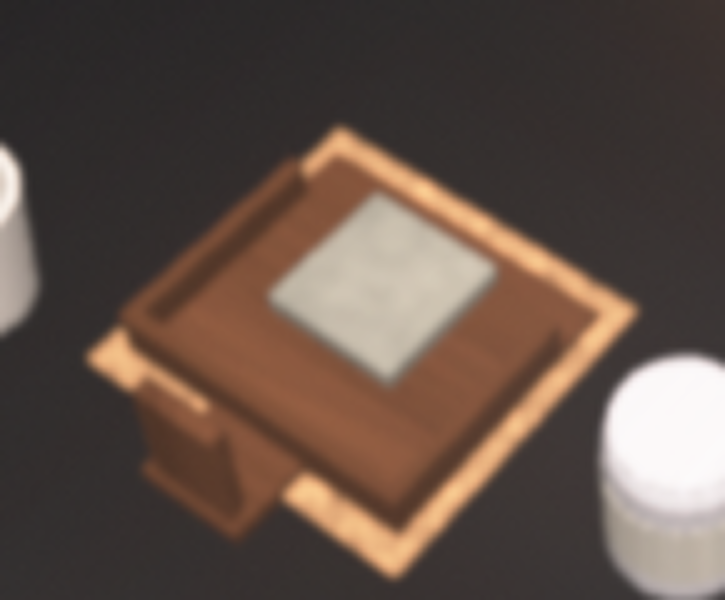

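View pics/m4top.png

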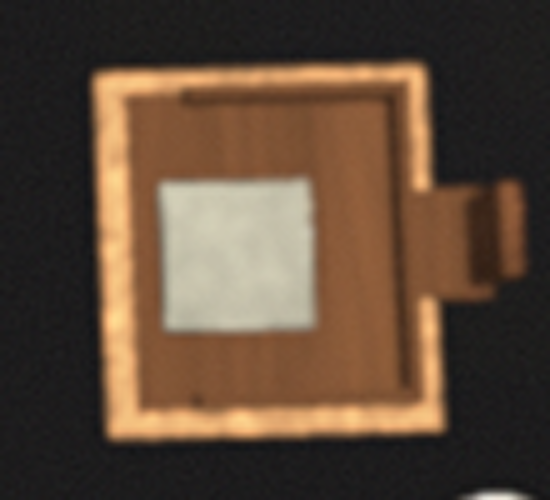

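View pics/full_top.png

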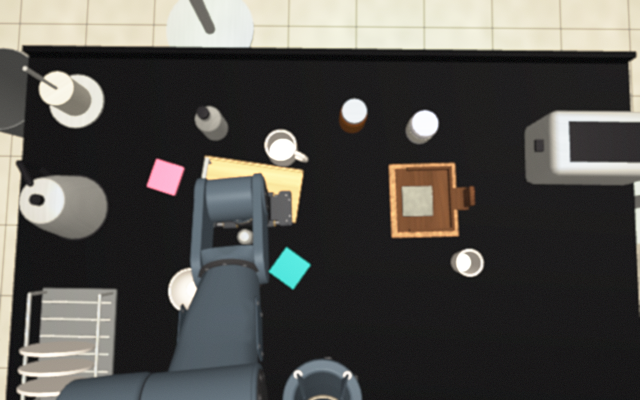

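```bash
python3 - <<'E'
from h import *
np.set_printoptions(precision=4,suppress=True)
ct=lambda u,v:crop(u,v,5,370,150); cs=lambda u,v:crop(u,v,5,165,230)
T,S="top","scene"
mat=[(T,ct(93,73),[.1,.09,.001]),(T,ct(426,62),[.1,-.09,.001]),(T,ct(447,430),[-.1,-.09,.001]),(T,ct(108,440),[-.1,.09,.001]),
(S,cs(340,124),[-.1,.09,.001]),(S,cs(638,310),[.1,.09,.001]),(S,cs(395,580),[.1,-.09,.001]),(S,cs(85,356),[-.1,-.09,.001])]
m,r=fit(mat,MAT);print("mat",m);print(r.tolist())
tray=[(T,ct(128,97),[.088,.075,.008]),(T,ct(143,408),[-.088,.075,.008]),(T,ct(411,82),[.088,-.075,.03]),(T,ct(422,402),[-.088,-.075,.03]),(T,ct(512,229),[0,-.112,.075]),
(S,cs(338,155),[-.088,.075,.008]),(S,cs(600,315),[.088,.075,.008]),(S,cs(122,312),[-.088,-.075,.03]),(S,cs(400,530),[.088,-.075,0.0])]
t,r=fit(tray,MAT);print("tray",t);print(r.tolist())
for P in(m,MAT):
    d=t[:2]-np.array(P[:2]);c,s=np.cos(P[2]),np.sin(P[2]);print("tray in mat",c*d[0]+s*d[1],-s*d[0]+c*d[1],np.degrees(t[2]-P[2]))
E
```

```text
mat [ 0.5343 -0.2699  0.0391]
[[0.5, 0.3], [-0.8, 0.7], [-1.3, -0.4], [0.3, -0.7], [-0.2, 1.3], [-0.5, 0.1], [-0.2, -0.7], [0.3, 0.5]]
tray [ 0.5353 -0.2695  0.0328]
[[-0.5, -1.4], [-1.3, 0.5], [-0.3, -0.8], [0.4, 0.3], [-0.2, -0.0], [0.1, -1.0], [-0.1, -0.5], [-0.7, 0.4], [-0.6, 2.1]]
tray in mat 0.0010146765120495967 0.0003013410816008311 -0.3615270821636362
tray in mat 0.0007509133051116168 0.0003473433679266235 -0.40917091244755815
```

View pics/full_scene.png

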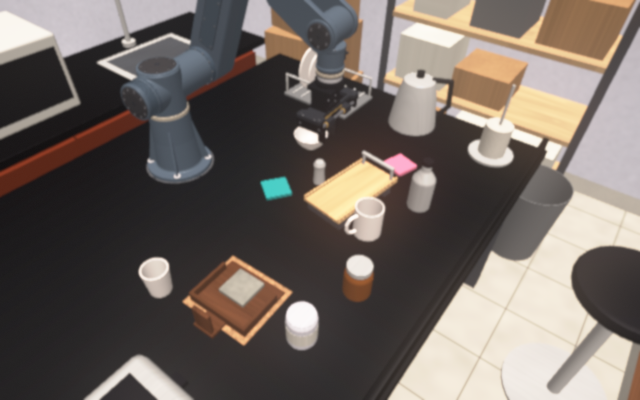

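```bash
python3 - <<'E'
import cv2,numpy as np
for n,B in {"scene":{"cup":(138,255,176,300),"tin":(282,300,322,352),"jar":(340,252,378,304),"mug":(345,197,388,242),"bowl":(290,122,332,150),"flask":(408,165,440,212)},"top":{"flask":(193,103,232,142),"mug":(263,128,310,168),"jar":(338,96,370,135),"tin":(404,108,440,145),"cup":(448,246,486,279)}}.items():
    a=cv2.imread(f"pics/{n}0.png").astype(np.float32);b=cv2.imread(f"pics/full_{n}.png").astype(np.float32)
    for k,(x0,y0,x1,y1) in B.items():
        A=cv2.cvtColor(a[y0:y1,x0:x1],cv2.COLOR_BGR2GRAY);C=cv2.cvtColor(b[y0:y1,x0:x1],cv2.COLOR_BGR2GRAY)
        print(n,k,np.round(cv2.phaseCorrelate(A,C),2) if 0 else (np.round(cv2.phaseCorrelate(A,C)[0],2),round(float(np.abs(A-C).mean()),1)))
E
```

```text
scene cup (array([0.01, 0.38]), 0.3)
scene tin (array([-0.01, -0.02]), 0.5)
scene jar (array([0.01, 0.01]), 0.4)
scene mug (array([0.47, 0.42]), 2.0)
scene bowl (array([ 0.64, -0.13]), 40.8)
scene flask (array([-0.03, -0.02]), 0.4)
top flask (array([-0.11, -0.13]), 1.2)
top mug (array([-0.04,  0.01]), 0.9)
top jar (array([-0.1 ,  0.05]), 1.1)
top tin (array([0.02, 0.07]), 0.8)
top cup (array([0.02, 0.01]), 1.0)
```

The scene shows the coaster in the tray on the mat at (240,290), the board level at (350,190), and the crockery in place. The bowl's difference is only the gripper in front of it. Handing in.

```bash
python3 -c "
from rig import *
print(hand_in())"
```

```text
the job is handed in; nothing more can be done
None
```

The job is done and handed in at about 29 s of the 72 s allowed; no verdict was reported.

- **Tray to board:** I dragged the tray by its tab until it butted against the foot with about 12 N. Fitted afterwards, it was about 1 mm off centre and parallel to within 0.1°.
- **Coaster:** I raised the board by its bar in steps of about 0.012 rad. The coaster started to slide at about 0.357 rad, and I held the board there until a fit showed it flat on the tray floor (0.8° tilt). I never touched the coaster.
- **Lowering:** I brought the board down at about 0.12 rad/s until it rested on its stand, then released the bar.
- **Tray to mat:** I dragged the tray with the coaster onto the mat and let go. The last fit shows it about 1 mm off the mat centre and 0.4° off square.
- **Crockery, jars and bottles:** Cup, tin, jar, mug and flask match the start pictures to within about half a pixel. I compared the shaker only by eye. The gripper partly hid the bowl in the last pictures, so I did not measure it, but it looked unmoved in earlier ones.

No check failed. The largest fit residuals were about 2 pixels (roughly 4–5 mm), on single points only.

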